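# Set the fret heater's star wheel and warm the press insert

## Task

Get the fret heater ready to warm the steel press insert: first push its star wheel round by the spokes until the red spoke points straight out of the front, in line with the white arrow above it; then stand the insert on its foot, lengthwise, in the middle of the dark heating plate on top of the heater, let go of it, and last press the green button fully down and release it. Leave the other things on the bench where they are.

Things in the scene. Friction and masses are not known exactly. Their poses are not given: they have to be found in the camera images.
- heater: Fret heater, aluminium case fixed to the bench, 160 deep (x), 220 wide (y), 170 high. Origin: centre of its underside; its front is its -x side, turned away from the robot (yaw near pi, +-0.4 rad). C-shaped from the side: foot plate 12 high over the whole base, rear column at x +20 to +80, head at z 90 to 170 over the whole depth (front face x -80). The star wheel stands in the open space below the head.
- wheel (a joint): Star wheel's angle in rad, growing counterclockwise seen from above; 0 or 6.283 = red spoke straight out of the front (heater -x). It turns both ways, at least half a turn past either of these, with about 0.07 N m of friction, and stays where it is left; no clicks or detents.
- mark (a point): Centre of the red ball at the end of the red spoke, 64 mm from the wheel's axle.
- arrow (a point): Where the red ball's centre must come: heater x -124, y 0, z 65, straight out of the front from the axle. Above it a white arrow on the black strip of the head's front face points down.
- heat_plate: Dark steel heating plate on the heater's top, centred at heater x +12, y -40, same axes as the heater; 66 (x) by 116 (y), 4 thick, with a rim 6 wide and 4 high round a flat floor 54 by 104, long side along y. Origin: centre of its underside; the floor is 4 mm above it.
- insert: Steel fret press insert, loose, about 0.17 kg, an inverted T: foot 64 long (x) by 20 wide (y) by 8 high, with a blade 56 long by 12 thick standing on it along the middle, overall height 26. Origin: centre of its underside. It stands on its foot on the black mat. Grip it across the 12 mm blade.
- start (a joint): Green push button on top of the heater; value in m: 0 = up, 0.006 = fully down. Springs back; fully down takes 5 N.
- start_top (a point): Centre of the green button's top face, 28 mm across; pressed along -z. At x +12, y +75 of the heater.
- mat: Black rubber mat fixed to the bench, 290 (x) by 105 (y) by 3; origin at the centre of its underside. The insert, the saddle and the gauge stand on it about 80 mm apart along its x. It lies left or right of the heater.
- saddle: Brass saddle, loose bystander, 34 by 12 by 15 high; origin at the centre of its underside.
- gauge: Small aluminium gauge block, loose bystander, 40 by 16 by 17 high; origin at the centre of its underside.
- cradle: Blue plastic neck cradle, loose bystander, 160 (x) by 90 (y) by 80 high; origin at the centre of its underside. On the other side of the heater from the mat.
- jar: Small polish jar, loose bystander, 38 across, 52 high, standing beside the wheel on the heater's +y side; origin at the centre of its underside.
- driver: Screwdriver, loose bystander, 120 long, under 40 high, lying beside the wheel on the heater's -y side.
- straightedge: Stainless notched straightedge, loose bystander, 45 by 400 by 5, lying flat on the bench beyond the heater; origin at the centre of its underside.
- guard (a point): Middle of a round steel guard bar, 10 thick, along y across the heater's front (y -100 to +100) at heater x -105, z 150, above the wheel. It keeps an upright gripper off the spokes: the tool must lean, its upper end away from the heater, by about 30 to 45 degrees.
- axle (a point): Centre of the star wheel, on its upright axle: heater x -60, y 0, z 65. Hub radius 19; six round spokes 12 thick, 60 degrees apart, reach to radius 64 and end in 16 mm balls (overall radius 72). One spoke and ball are red, the other spokes steel with black balls. The wheel stands 52 mm out in front of the head; the rest, at first with the red spoke, is hidden below the head.
There are look-alikes about, which are no part of the job. Of the things shaped like the insert, the steel one is meant.

How it is judged:
By the outcome, as a careful person would: the job done as asked, in the order asked, and still so for the second after the job is handed in, with the robot touching nothing.
It also fails if it takes over 72 s, if anything falls off the work surface, if the arm or the gripper's body presses on something with over 40 N, if the wrist force passes 120 N, or if a joint passes its speed limit or range.

## Robot

A 7-joint arm with a two-finger parallel gripper is mounted at the origin on the work surface. World frame = base frame: x ahead of the robot, y to its left, z up, the work surface at z = 0. Lengths are in m, angles in rad, forces in N, time in s.
With the tool pointing down it reaches from about 0.425 to 0.875 m from the base axis. Payload 8.4 kg.
Tool frame: the origin (TCP) lies midway between the tips of the shut fingers; the grasp point (between the pads) lies ctrl.hold_point_z behind it (ctrl.hold_point_z is the distance from the TCP to the grasp point, in m); z points along the fingers, y is the direction in which the jaws open and shut (so a half turn about z gives the same grasp; the last joint's range is limited). The gripper opens to 85 mm and grips with 20 to 120 N. Pads are 22 mm wide; open, the fingers measure 114 mm over their backs; the gripper's body (76 mm by 85 mm) begins 54 mm behind the grasp point. The pads swing forward as they close: fully open they stand 13 mm farther back than shut.
Start: joints at [1.129, 0.333, 0.04, 1.465, -0.013, 1.343, -0.059], TCP at [0.218, -0.612, 0.231] pointing down, gripper open.
Joint ranges: [-2.58, 2.58], [-0.38, 2.09], [-1.3, 1.39], [0.25, 2.4], [-1.5, 4.64], [0.08, 2.09], [-2.65, 2.65]. Speed limits (rad/s): [2.22, 2.22, 2.79, 2.79, 3.14, 3.14, 3.14].

## Interface

Orientations are given as [roll, pitch, yaw] about the fixed x, y, z axes, in that order (R = Rz(yaw) Ry(pitch) Rx(roll)).
In Python, from rig import ctrl, get_image gives the robot as it stands.
- The arm moves only by the tool send_rows, never from a script. Its argument "series" is a list of rows, each an object with "offset": the shift along the tool's x, y, z in mm, a list of three; "spin": the turn about the tool's z in degrees. In form: [{"offset": [dx, dy, dz], "spin": spin}, ...]. A call has exactly 5 rows; each row shifts and turns the commanded pose from where the row before left it, along the tool's axes as they then stand; what a row does not reach is not made up. A row lasts 1/10 s, in which the tool goes at most 50 mm and 8.59 degrees, less where a joint would pass 70% of its speed; a pose out of reach is approached as far as the arm can. A call is refused whole if a number of a shift passes 50 or a number of a turn 8.59, either way. A call with a gripper value outside its range is refused whole. "claw" is the closure in counts, from 0 (fully open) to 255 (shut), set as the call begins (left out, the last holds). The fingers move at their own pace and stop on an object; "newtons" is the grip in N (left out, the last holds). Time passes only in rows, so rows that do not move let the fingers close, or fill a call up. It gives the time, the measured TCP pose, the force and the opening at its end, in the units of the state.
- ctrl.get_state(): the state, without advancing time (a new reading comes with each control period).
- get_image(name): name is "scene" or "top" or "wrist"; returns a dict with "img" (420x560x3 uint8, red, green, blue), "fx", "fy", "cx", "cy" (pixels), "origin" and "orientation" of the camera in the world; the wrist camera has in their place "hand_eye" (4x4, takes a point from camera to tool coordinates, whose origin is the TCP and whose axes are the flange's). Camera axes: x right, y up, looking along -z (the intrinsics and any distortion apply to the point x, -y, -z); pixel columns grow to the right and rows downward; lengths in m; the calibration is good to about 2 mm. A picture is of the moment at which its call begins: read the wrist's pose just before it. There is no depth.
- ctrl.job_done(): hands the job in, once; it reports no verdict.
The state is a dict: "t": time; "joints": joint angles; "joint_velocities": joint speeds; "tau": joint torques, N m; "tcp_pos": TCP position; "ee_rot": TCP orientation; "force": force on the tool from outside, world axes, zero at the start; "ft_torque": the same for the moment, N m; "gripper_width": finger opening in m.
Only numpy, scipy, OpenCV 4.12 (cv2) and the standard library are available. Lean on these libraries where they do the work, as an engineer would, in place of code of your own. Each camera call takes 0.05 s, during which the arm holds its last target.

## Working session

There is one attempt and no reset: what is moved stays moved. The work goes in short steps, Python scripts to look and compute and a tool call to move; the robot and the scene stay as the last step left them, time stands still between calls to the robot, and variables do not carry over. Pictures are saved under pics/ and viewed, and the job is handed in when it is done.

Besides the shell and the picture viewer there is one more tool, called after "Emit:" as name(argument=value, ...) on one line, values as JSON. send_rows: Moves the arm, as the interface text tells. Its arguments: {"type":"object","properties":{"series":{"type":"array","items":{"type":"object","properties":{"offset":{"type":"array","items":{"type":"number"}},"spin":{"type":"number"}}}},"claw":{"type":"number"},"newtons":{"type":"number"}},"required":["series"]}

```bash
ls; mkdir -p pics
python3 - <<'E'
from rig import ctrl,get_image
import cv2,json
print({k:v for k,v in ctrl.get_state().items()})
print(ctrl.hold_point_z,[a for a in dir(ctrl) if a[0]!='_'])
for n in ["scene","top","wrist"]:
    d=get_image(n); cv2.imwrite(f"pics/{n}0.png",d["img"][:,:,::-1])
    print(n,{k:v for k,v in d.items() if k!="img"})
E
```

```text
pics
{'t': 0.0, 'joints': array([ 1.12880516,  0.3339147 ,  0.03983676,  1.46625176, -0.0134018 ,
        1.34329358, -0.05850611]), 'joint_velocities': array([ 2.05228306e-04, -5.43290139e-04,  9.70972857e-04,  1.76958527e-04,
       -5.38944751e-06,  8.83382818e-04, -4.69175808e-04]), 'tau': array([ 4.51734322e-04, -6.58547473e+01,  1.36590701e+00, -4.05565059e+01,
        1.67445245e-02,  1.23744542e-02,  7.66604529e-06]), 'tcp_pos': array([ 0.2183222 , -0.61176476,  0.23042784]), 'ee_rot': array([-3.13999365e+00,  9.52460325e-05,  3.42802755e-01]), 'force': array([-0.46703912, -0.78437051, -0.07272603]), 'ft_torque': array([-0.05580356, -0.02414697, -0.0251172 ]), 'gripper_width': 0.08527989788459137}
0.0187 ['Unreachable', 'get_state', 'hold_point_z', 'job_done']
scene {'fx': 539.2193565337549, 'fy': 539.2193565337549, 'cx': 283.9814071773718, 'cy': 201.03884773421015, 'origin': array([ 1.60611213, -0.47291096,  0.92070224]), 'orientation': array([0.94309835, 0.02117535, 1.18243181])}
top {'fx': 457.5985226449063, 'fy': 457.5985226449063, 'cx': 276.3155225446254, 'cy': 204.5605615758255, 'origin': array([ 0.53348775, -0.07685209,  1.28676962]), 'orientation': array([ 0.05060715,  0.01963437, -1.59001513])}
wrist {'fx': 294.931624656224, 'fy': 294.931624656224, 'cx': 275.4386647112705, 'cy': 210.60997989750516, 'hand_eye': array([[-2.53792667e-04,  9.61860870e-01,  2.73539031e-01,
         6.97692338e-02],
       [ 9.99999966e-01,  2.58313968e-04,  1.94873859e-05,
         5.58083999e-04],
       [-5.19147986e-05,  2.73539027e-01, -9.61860904e-01,
        -1.42755443e-01],
       [ 0.00000000e+00,  0.00000000e+00,  0.00000000e+00,
         1.00000000e+00]])}
```

View pics/scene0.png

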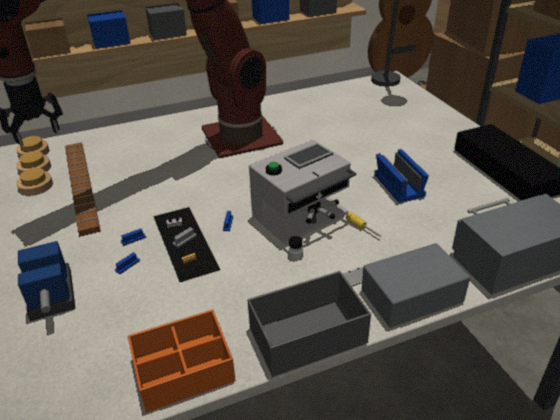

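View pics/top0.png

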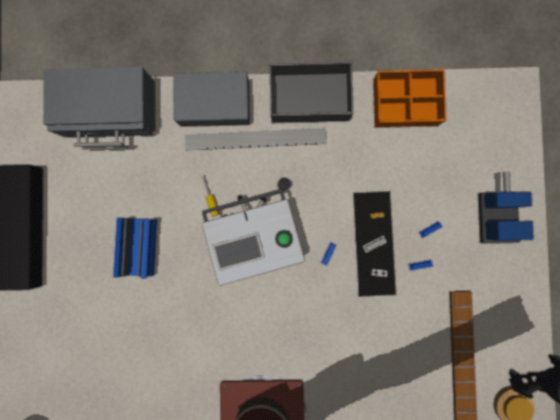

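View pics/wrist0.png

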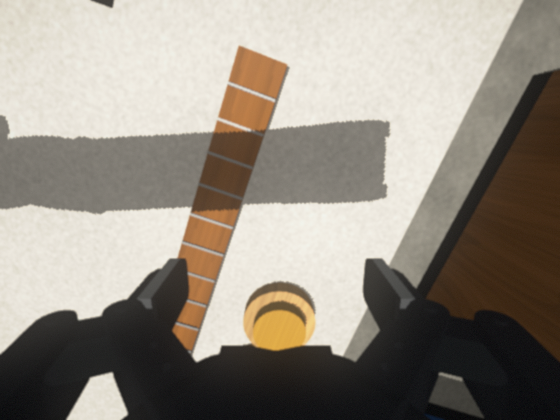

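```bash
cat > h.py <<'E'
import numpy as np,cv2
from scipy.spatial.transform import Rotation as Ro
from rig import ctrl,get_image
def rot(r): return Ro.from_euler('xyz',r).as_matrix()
def T(R,p):
    M=np.eye(4);M[:3,:3]=R;M[:3,3]=p;return M
def cam(d,st=None):
    if 'origin' in d: return T(rot(d['orientation']),d['origin'])
    return T(rot(st['ee_rot']),st['tcp_pos'])@d['hand_eye']
def proj(d,P,M=None):
    M=cam(d) if M is None else M
    P=np.atleast_2d(P); c=(P-M[:3,3])@M[:3,:3]
    return np.c_[d['cx']+d['fx']*c[:,0]/-c[:,2], d['cy']-d['fy']*c[:,1]/-c[:,2]]
def back(d,uv,z,M=None):
    M=cam(d) if M is None else M
    uv=np.atleast_2d(uv)
    r=np.c_[(uv[:,0]-d['cx'])/d['fx'],-(uv[:,1]-d['cy'])/d['fy'],-np.ones(len(uv))]@M[:3,:3].T
    s=(z-M[2,3])/r[:,2]
    return M[:3,3]+r*s[:,None]
def crop(img,x0,y0,x1,y1,k,name):
    c=cv2.resize(img[y0:y1,x0:x1],None,fx=k,fy=k,interpolation=cv2.INTER_CUBIC)
    cv2.imwrite(name,c[:,:,::-1])
E
python3 - <<'E'
from h import *
d=get_image('top');np.save('top.npy',d,allow_pickle=True)
crop(d['img'],190,165,320,300,6-2,'pics/a1.png') if 0 else crop(d['img'],190,165,320,295,4.6,'pics/a1.png')
crop(d['img'],310,180,450,300,5,'pics/a2.png')
d=get_image('scene');np.save('scene.npy',d,allow_pickle=True)
crop(d['img'],230,130,390,250,5,'pics/a3.png')
E
```

```text
(no output)
```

View pics/a1.png

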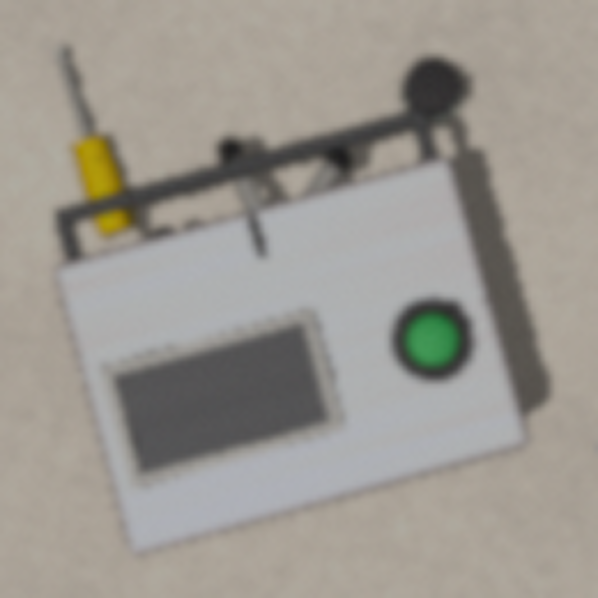

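View pics/a2.png

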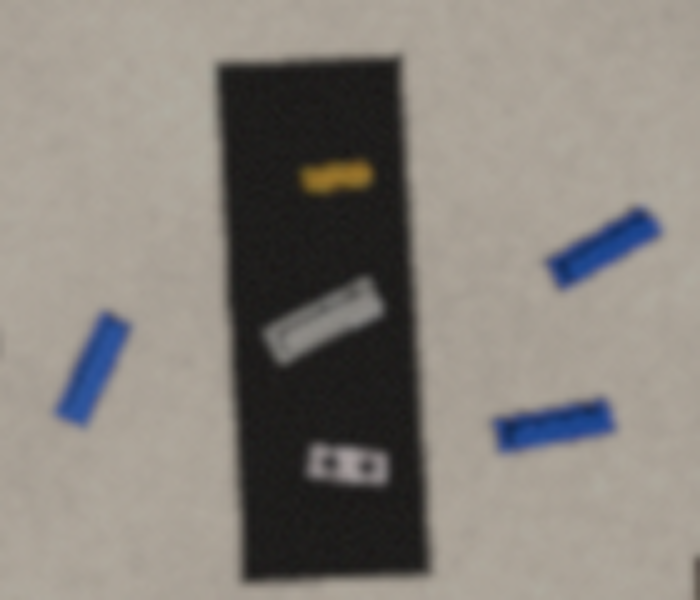

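View pics/a3.png

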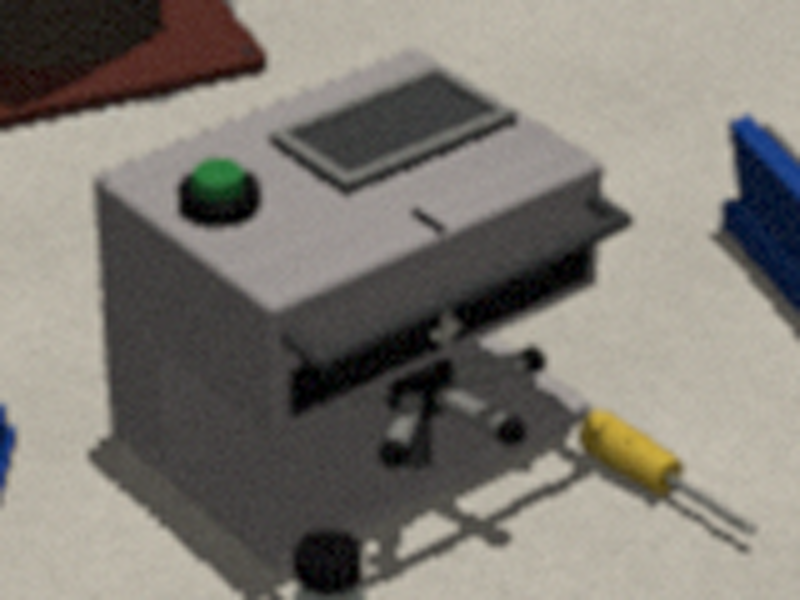

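```bash
cat >> h.py <<'E'
def load(n): return np.load(n+'.npy',allow_pickle=True).item()
def hT(x,y,yaw): return T(rot([0,0,yaw]),[x,y,0])
E
python3 - <<'E'
from h import *
from scipy.optimize import least_squares
t=load('top');s=load('scene')
H=np.array([[-80,-110,170],[-80,110,170],[80,110,170],[80,-110,170],[12,75,182]])/1e3
ut=np.array([[62,268],[447,160],[524,440],[138,550],[432,340]])/4.6+[190,165]
us=np.array([[600,170],[275,308],[98,182],[420,52],[218,175]])/5+[230,130]
# plate floor corners too
def W(p,P): return P@rot([0,0,p[2]]).T+[p[0],p[1],0]
f=lambda p:np.r_[(proj(t,W(p,H))-ut)[:4].ravel(),(proj(s,W(p,H))-us)[:4].ravel()]
for nm,g in (('both',f),('top',lambda p:f(p)[:8]),('scene',lambda p:f(p)[8:])):
    r=least_squares(g,[.45,0,np.pi]);print(nm,r.x,np.round(r.fun,1))
p=least_squares(f,[.45,0,np.pi]).x
# axle/balls seen
ub=np.array([[395,452],[510,430],[532,358]])/5+[230,130]
for nm,d,u in(('s',s,ub),('t',t,np.array([[235,152],[345,155]])/4.6+[190,165])):
    b=(back(d,u,.065)-[p[0],p[1],0])@rot([0,0,p[2]])
    print(nm,np.round(b*1e3,1),[ (round(np.degrees(np.arctan2(-q[1],-(q[0]+.06))),1),round(np.hypot(q[0]+.06,q[1])*1e3)) for q in b])
# insert
mi=lambda pts,z:back(t,np.array(pts)/5+[310,180],z)
c=mi([[263,332],[370,278],[384,312],[282,366]],.007)
print('insert foot',np.round(c,4),c.mean(0))
print('mat',np.round(mi([[218,63],[400,58],[428,574],[243,580]],.003),4))
for nm,pp in(('gauge',[347,465]),('saddle',[337,177])):print(nm,mi([pp],.015))
print('jar',back(t,np.array([[432,88]])/4.6+[190,165],.052))
E
```

```text
both [0.50272899 0.0034283  3.39383645] [-2.8 -1.8  0.1 -2.5  1.1  0.1 -2.3  0.4  0.7 -1.8 -1.6  0.5 -2.6 -1.7
 -1.8 -1.7]
top [5.00443071e-01 1.13690881e-03 3.39551871e+00] [-1.9 -0.8  1.  -1.6  2.1  0.9 -1.2  1.4]
scene [0.50847771 0.00472095 3.38947864] [ 2.2 -0.8 -0.5  1.6 -1.4 -0.9 -0.4 -0.9]
s [[-101.    46.4   65. ]
 [-123.5  -12.1   65. ]
 [ -82.7  -62.9   65. ]] [(np.float64(-48.5), 62), (np.float64(10.8), 65), (np.float64(70.2), 67)]
t [[-118.1   -7.4   65. ]
 [ -99.1   53.9   65. ]] [(np.float64(7.2), 59), (np.float64(-54.1), 67)]
insert foot [[ 0.4776 -0.2904  0.007 ]
 [ 0.5064 -0.3505  0.007 ]
 [ 0.4874 -0.3577  0.007 ]
 [ 0.4586 -0.3004  0.007 ]] [ 0.4825132  -0.32473283  0.007     ]
mat [[ 0.6282 -0.2702  0.003 ]
 [ 0.6289 -0.3719  0.003 ]
 [ 0.3423 -0.3782  0.003 ]
 [ 0.3407 -0.2761  0.003 ]]
gauge [[ 0.40421634 -0.33301025  0.015     ]]
saddle [[ 0.56269119 -0.3323408   0.015     ]]
jar [[ 0.65145698 -0.0754468   0.052     ]]
```

Emit:
send_rows(series=[{"offset": [0,0,0],"spin": 0},{"offset": [0,0,0],"spin": 0},{"offset": [0,0,-20],"spin": 0},{"offset": [0,0,-20],"spin": 0},{"offset": [0,0,-20],"spin": 0}])

```text
t: 0.75
tcp_pos: [0.2184, -0.6121, 0.292]
ee_rot: [-3.141, 0.0, 0.343]
force: [-0.7, -1.0, -1.0]
gripper_width: 0.0853
```

Emit:
send_rows(series=[{"offset": [0,-50,0],"spin": 0},{"offset": [0,-50,0],"spin": 0},{"offset": [0,-50,0],"spin": 0},{"offset": [0,-50,0],"spin": 0},{"offset": [0,-50,0],"spin": 0}])

```text
t: 1.25
tcp_pos: [0.1337, -0.3749, 0.2912]
ee_rot: [3.141, 0.0, 0.343]
force: [-0.3, 0.5, 1.5]
gripper_width: 0.0853
```

Emit:
send_rows(series=[{"offset": [0,-50,0],"spin": 0},{"offset": [0,-50,0],"spin": 0},{"offset": [0,-50,0],"spin": 0},{"offset": [0,0,0],"spin": 0},{"offset": [0,0,0],"spin": 0}])

```text
t: 1.75
tcp_pos: [0.1086, -0.303, 0.2849]
ee_rot: [-3.12, -0.001, 0.343]
force: [-0.3, -0.8, 0.7]
gripper_width: 0.0855
```

Run:
```python
from h import *
np.set_printoptions(precision=4,suppress=True)
s=ctrl.get_state();print(s['joints'],s['tcp_pos'],s['ee_rot'])
```

```text
[ 1.4296 -0.3587 -0.2466  2.0343 -0.0879  1.4782 -0.0191] [ 0.1086 -0.303   0.2849] [-3.1198 -0.0011  0.3435]
```

Emit:
send_rows(series=[{"offset": [0,-50,0],"spin": 0},{"offset": [0,-50,0],"spin": 0},{"offset": [0,-50,0],"spin": 0},{"offset": [0,-50,0],"spin": 0},{"offset": [0,0,0],"spin": 0}])

```text
t: 2.25
tcp_pos: [0.097, -0.2523, 0.251]
ee_rot: [-3.013, -0.029, 0.355]
force: [-0.6, 0.1, -0.4]
gripper_width: 0.0854
```

Run:
```python
from h import *
np.set_printoptions(precision=4,suppress=True)
s=ctrl.get_state();print(s['joints'],s['tcp_pos'],s['ee_rot'])
```

```text
[ 1.4213 -0.3761 -0.239   2.1205 -0.1173  1.5172  0.0039] [ 0.097  -0.2523  0.251 ] [-3.0127 -0.0288  0.355 ]
```

Emit:
send_rows(series=[{"offset": [0,50,0],"spin": 0},{"offset": [0,50,0],"spin": 0},{"offset": [0,50,0],"spin": 0},{"offset": [0,50,0],"spin": 0},{"offset": [0,50,0],"spin": 0}])

```text
t: 2.75
tcp_pos: [0.1817, -0.4888, 0.2187]
ee_rot: [-3.015, -0.026, 0.347]
force: [-0.4, 0.5, 1.1]
gripper_width: 0.0857
```

```bash
cat >> h.py <<'E'
np.set_printoptions(precision=4,suppress=True)
def st():
    s=ctrl.get_state();R=rot(s['ee_rot']);z=R[:,2]
    print('t',round(s['t'],2),'j',s['joints'],'p',s['tcp_pos'],'rpy',s['ee_rot'],'tilt',round(np.degrees(np.arccos(-z[2])),1),'az',round(np.degrees(np.arctan2(z[1],z[0]))),'F',s['force'].round(1))
    with open('log.txt','a') as f:f.write(repr([s['joints'].tolist(),s['tcp_pos'].tolist(),s['ee_rot'].tolist()])+'\n')
    return s
E
python3 -c "
from h import *
st()"
```

```text
t 2.75 j [ 1.3961  0.1914 -0.2759  1.6802  0.0135  1.4009 -0.1036] p [ 0.1817 -0.4888  0.2187] rpy [-3.0147 -0.026   0.3469] tilt 7.4 az 98 F [-0.4  0.5  1.1]
```

```bash
cat >> h.py <<'E'
def togo(target,s=None):
    s=s or ctrl.get_state();R=rot(s['ee_rot'])
    o=R.T@(np.array(target)-s['tcp_pos'])*1e3
    print('tool offset',o.round(1),'rows',round(np.linalg.norm(o)/50,2),'per5',(o/5).round(1));return o
E
python3 -c "
from h import *
togo([.30,-.25,.36]); R=rot(ctrl.get_state()['ee_rot']); print(R)
print(R.T@np.array([.14,.37,0])*1e3)"
```

```text
tool offset [ 196.1 -200.1 -111.8] rows 6.03 per5 [ 39.2 -40.  -22.4]
[[ 0.9401  0.3404 -0.0188]
 [ 0.3399 -0.9317  0.1278]
 [ 0.026  -0.1265 -0.9916]]
[ 257.3758 -297.0929   44.6485]
```

Emit:
send_rows(series=[{"offset": [33,-33,-18],"spin": 0},{"offset": [33,-33,-18],"spin": 0},{"offset": [33,-33,-18],"spin": 0},{"offset": [33,-33,-18],"spin": 0},{"offset": [33,-33,-18],"spin": 0}])

```text
t: 3.25
tcp_pos: [0.2821, -0.2868, 0.3352]
ee_rot: [-3.015, -0.027, 0.347]
force: [1.6, -0.6, -0.3]
gripper_width: 0.0852
```

Emit:
send_rows(series=[{"offset": [32,-36,6],"spin": 0},{"offset": [32,-36,6],"spin": 0},{"offset": [32,-36,6],"spin": 0},{"offset": [32,-36,6],"spin": 0},{"offset": [32,-36,6],"spin": 0}])

```text
t: 3.75
tcp_pos: [0.3703, -0.06, 0.3324]
ee_rot: [-3.016, -0.028, 0.347]
force: [1.5, -0.9, 0.2]
gripper_width: 0.0851
```

```bash
python3 -c "
from h import *
st();togo([.40,.10,.36])"
```

```text
t 3.75 j [ 1.0868 -0.2734 -0.7257  1.8334 -0.2924  1.5798 -0.8294] p [ 0.3703 -0.06    0.3324] rpy [-3.0158 -0.0282  0.3472] tilt 7.4 az 97 F [ 1.5 -0.9  0.2]
tool offset [  83.1 -142.4   -7.4] rows 3.3 per5 [ 16.6 -28.5  -1.5]
```

Emit:
send_rows(series=[{"offset": [21,-36,-2],"spin": 0},{"offset": [21,-36,-2],"spin": 0},{"offset": [21,-36,-2],"spin": 0},{"offset": [21,-36,-2],"spin": 0},{"offset": [0,0,0],"spin": 0}])

```text
t: 4.25
tcp_pos: [0.4002, 0.1057, 0.3623]
ee_rot: [-3.016, -0.031, 0.356]
force: [0.3, 0.1, 0.1]
gripper_width: 0.0855
```

```bash
python3 -c "
from h import *
st();togo([.23,.06,.36])"
```

```text
t 4.25 j [ 1.0099 -0.3031 -0.9711  1.7356 -0.3762  1.6026 -1.1574] p [0.4002 0.1057 0.3623] rpy [-3.0162 -0.0309  0.3557] tilt 7.4 az 97 F [0.3 0.1 0.1]
tool offset [-175.4  -16.7   -1. ] rows 3.52 per5 [-35.1  -3.3  -0.2]
```

Emit:
send_rows(series=[{"offset": [-50,0,0],"spin": 0},{"offset": [-50,0,0],"spin": 0},{"offset": [-50,0,0],"spin": 0},{"offset": [-50,0,0],"spin": 0},{"offset": [-50,0,0],"spin": 0}])

```text
t: 4.75
tcp_pos: [0.3222, 0.0732, 0.3662]
ee_rot: [-3.028, -0.03, 0.342]
force: [0.7, -0.2, 0.9]
gripper_width: 0.0853
```

```bash
python3 -c "
from h import *
st()"
```

```text
t 4.75 j [ 0.2296 -0.3744 -0.3131  1.8812 -0.2305  1.6193 -1.3007] p [0.3222 0.0732 0.3662] rpy [-3.0281 -0.0301  0.3424] tilt 6.7 az 95 F [ 0.7 -0.2  0.9]
```

Emit:
send_rows(series=[{"offset": [-50,0,0],"spin": 0},{"offset": [-50,0,0],"spin": 0},{"offset": [-50,0,0],"spin": 0},{"offset": [-50,0,0],"spin": 0},{"offset": [-50,0,0],"spin": 0}])

```text
t: 5.25
tcp_pos: [0.2718, 0.0544, 0.3214]
ee_rot: [-2.998, 0.1, 0.331]
force: [0.2, -2.4, 0.7]
gripper_width: 0.0856
```

```bash
python3 -c "
from h import *
st()"
```

```text
t 5.25 j [ 0.1135 -0.3792 -0.2136  1.9872 -0.1931  1.658  -1.331 ] p [0.2718 0.0544 0.3214] rpy [-2.9984  0.1005  0.3312] tilt 10.0 az 144 F [ 0.2 -2.4  0.7]
```

Emit:
send_rows(series=[{"offset": [-50,0,-40],"spin": 0},{"offset": [-50,0,-40],"spin": 0},{"offset": [-50,0,-40],"spin": 0},{"offset": [-50,0,-40],"spin": 0},{"offset": [-50,0,-40],"spin": 0}])

```text
t: 5.75
tcp_pos: [0.2435, 0.0287, 0.3826]
ee_rot: [-2.956, 0.164, 0.374]
force: [-0.4, 1.9, 0.7]
gripper_width: 0.0855
```

```bash
python3 -c "
from h import *
st()"
```

```text
t 5.75 j [ 0.202  -0.3791 -0.2029  1.8766 -0.1908  1.856  -1.2245] p [0.2435 0.0287 0.3826] rpy [-2.9563  0.1642  0.3737] tilt 14.1 az 153 F [-0.4  1.9  0.7]
```

```bash
python3 -c "
from h import *
togo([.25,.20,.37]); R=rot(ctrl.get_state()['ee_rot']); 
print(R.T@np.array([-.78,-.63,0.0])*50);print(R.T@np.array([-.78,-.63,0.7])*50)"
```

```text
tool offset [  69.7 -154.2   30.1] rows 3.44 per5 [ 13.9 -30.8   6. ]
[-47.1655  16.2681   4.9009]
[-52.8863   9.906  -29.0372]
```

Emit:
send_rows(series=[{"offset": [17,-38,8],"spin": 0},{"offset": [17,-38,8],"spin": 0},{"offset": [17,-38,8],"spin": 0},{"offset": [17,-38,8],"spin": 0},{"offset": [0,0,0],"spin": 0}])

```text
t: 6.25
tcp_pos: [0.2517, 0.1976, 0.3663]
ee_rot: [-2.959, 0.166, 0.359]
force: [-0.3, 0.1, -0.3]
gripper_width: 0.0853
```

Emit:
send_rows(series=[{"offset": [-48,16,0],"spin": 0},{"offset": [-48,16,0],"spin": 0},{"offset": [-48,16,0],"spin": 0},{"offset": [-48,16,0],"spin": 0},{"offset": [-48,16,0],"spin": 0}])

```text
t: 6.75
tcp_pos: [0.2108, 0.1495, 0.3642]
ee_rot: [-2.961, 0.222, 0.336]
force: [1.0, -1.3, 0.6]
gripper_width: 0.085
```

```bash
python3 -c "
from h import *
st()"
```

```text
t 6.75 j [-0.3172 -0.3722 -0.1205  1.9193 -0.2495  1.7913 -1.7107] p [0.2108 0.1495 0.3642] rpy [-2.9609  0.2217  0.3357] tilt 16.3 az 160 F [ 1.  -1.3  0.6]
```

Emit:
send_rows(series=[{"offset": [-48,25,0],"spin": 0},{"offset": [-48,25,0],"spin": 0},{"offset": [-48,25,0],"spin": 0},{"offset": [-48,25,0],"spin": 0},{"offset": [-48,25,0],"spin": 0}])

```text
t: 7.25
tcp_pos: [0.1832, 0.0974, 0.3523]
ee_rot: [-2.945, 0.331, 0.342]
force: [0.2, -1.7, 0.4]
gripper_width: 0.0854
```

```bash
python3 -c "
from h import *
st()"
```

```text
t 7.25 j [-0.1561 -0.3794 -0.1378  1.9704 -0.2374  1.8839 -1.5723] p [0.1832 0.0974 0.3523] rpy [-2.9448  0.3312  0.3419] tilt 22.0 az 168 F [ 0.2 -1.7  0.4]
```

```bash
python3 -c "
from h import *
togo([.22,.23,.36]); R=rot(ctrl.get_state()['ee_rot']); 
print(R.T@np.array([-.7,-.7,0.0])*50);print(R.T@np.array([-.7,-.7,0.5])*50)"
```

```text
tool offset [  72.3 -116.8  -10.4] rows 2.76 per5 [ 14.5 -23.4  -2.1]
[-42.2796  23.6706  10.1065]
[-50.4094  19.0485 -13.0785]
```

Emit:
send_rows(series=[{"offset": [24,-39,-3],"spin": 0},{"offset": [24,-39,-3],"spin": 0},{"offset": [24,-39,-3],"spin": 0},{"offset": [0,0,0],"spin": 0},{"offset": [-40,30,8],"spin": 0}])

```text
t: 7.75
tcp_pos: [0.1871, 0.1962, 0.3587]
ee_rot: [-2.938, 0.334, 0.368]
force: [-0.5, -1.8, 1.4]
gripper_width: 0.0855
```

Emit:
send_rows(series=[{"offset": [-40,30,0],"spin": 0},{"offset": [-40,30,0],"spin": 0},{"offset": [-40,30,0],"spin": 0},{"offset": [-40,30,0],"spin": 0},{"offset": [-40,30,0],"spin": 0}])

```text
t: 8.25
tcp_pos: [0.1292, 0.0546, 0.3648]
ee_rot: [-2.928, 0.527, 0.38]
force: [0.6, -0.5, 0.7]
gripper_width: 0.0854
```

```bash
python3 -c "
from h import *
st()"
```

```text
t 8.25 j [ 0.256  -0.3799 -0.3841  1.9879 -0.2138  2.0692 -1.36  ] p [0.1292 0.0546 0.3648] rpy [-2.9279  0.527   0.3797] tilt 32.4 az 178 F [ 0.6 -0.5  0.7]
```

```bash
python3 -c "
from h import *
togo([.45,.06,.37]);togo([.75,.07,.28]);R=rot(ctrl.get_state()['ee_rot']);print(R.T@np.array([.3,.01,-.09])*1e3)"
```

```text
tool offset [ 256.6   78.3 -175.9] rows 6.42 per5 [ 51.3  15.7 -35.2]
tool offset [ 545.9  164.3 -260.3] rows 12.53 per5 [109.2  32.9 -52.1]
[289.2955  85.9706 -84.3631]
```

Emit:
send_rows(series=[{"offset": [36,11,-25],"spin": 0},{"offset": [36,11,-25],"spin": 0},{"offset": [36,11,-25],"spin": 0},{"offset": [36,11,-25],"spin": 0},{"offset": [36,11,-25],"spin": 0}])

```text
t: 8.75
tcp_pos: [0.358, 0.0587, 0.37]
ee_rot: [-2.93, 0.524, 0.376]
force: [0.6, -0.6, -0.2]
gripper_width: 0.0855
```

Emit:
send_rows(series=[{"offset": [38,11,-25],"spin": 0},{"offset": [38,11,-25],"spin": 0},{"offset": [42,11,-12],"spin": 0},{"offset": [42,11,-12],"spin": 0},{"offset": [42,11,-12],"spin": 0}])

```text
t: 9.25
tcp_pos: [0.5596, 0.0689, 0.331]
ee_rot: [-2.92, 0.531, 0.381]
force: [1.0, -0.3, -1.8]
gripper_width: 0.0853
```

```bash
python3 -c "
from h import *
st();togo([.75,.07,.28]);"
```

```text
t 9.25 j [-0.018   0.5646 -0.2109  1.0567 -0.0359  2.0844 -1.4885] p [0.5596 0.0689 0.331 ] rpy [-2.9196  0.5312  0.3806] tilt 32.8 az 178 F [ 1.  -0.3 -1.8]
tool offset [178.7  58.  -60. ] rows 3.94 per5 [ 35.7  11.6 -12. ]
```

Emit:
send_rows(series=[{"offset": [42,12,-10],"spin": 0},{"offset": [45,13,-8],"spin": 0},{"offset": [45,13,0],"spin": 0},{"offset": [40,12,6],"spin": 0},{"offset": [30,10,20],"spin": 0}])

```text
t: 9.75
tcp_pos: [0.714, 0.0762, 0.197]
ee_rot: [-2.933, 0.499, 0.37]
force: [0.5, -0.3, -0.8]
gripper_width: 0.0853
```

```bash
python3 -c "
from h import *
s=st();d=get_image('wrist');d['M']=cam(d,s);np.save('w1.npy',d,allow_pickle=True);cv2.imwrite('pics/w1.png',d['img'][:,:,::-1])"
```

```text
t 9.75 j [-0.1455  0.9693  0.0643  0.6357 -0.1427  2.0683 -1.3831] p [0.714  0.0762 0.197 ] rpy [-2.9327  0.4991  0.3698] tilt 30.8 az 177 F [ 0.5 -0.3 -0.8]
```

View pics/w1.png

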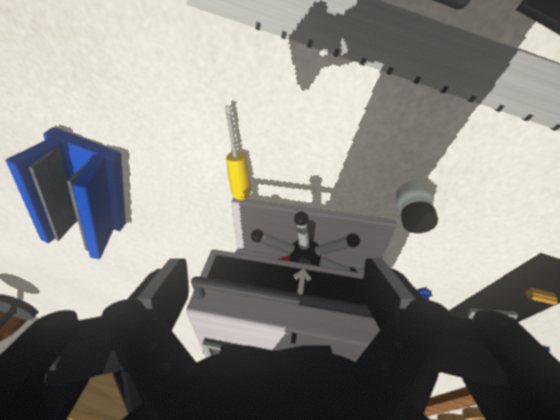

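```bash
python3 -c "
from h import *
d=load('w1');crop(d['img'],180,190,420,360,3.3,'pics/w1c.png')"
```

```text
(no output)
```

View pics/w1c.png

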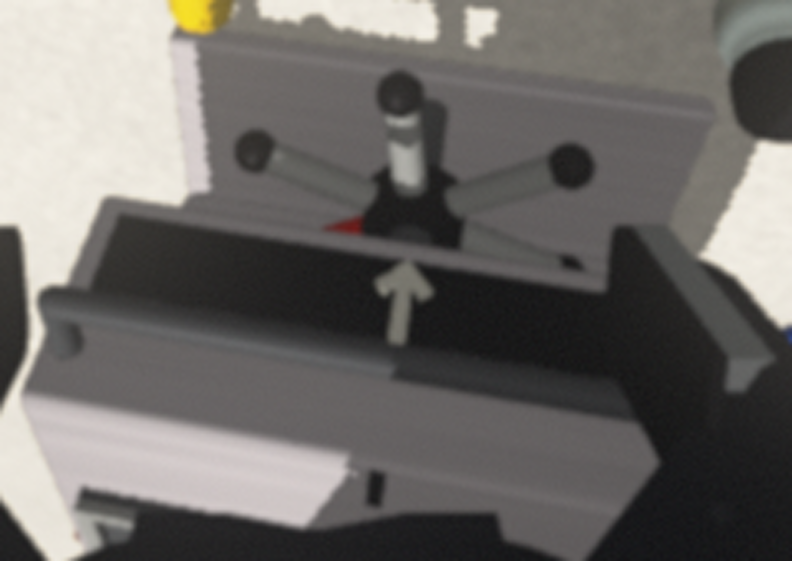

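Run:
```python
from h import *
from scipy.optimize import least_squares
d=load('w1');t=load('top');s=load('scene')
u=np.array([[400,93],[257,152],[571,165],[175,38],[712,103],[50,305],[405,262]])/3.3+[180,190]
def pts(p,names=False):
    th=p[3];B=[]
    for k in(0,60,-60):
        a=th+np.radians(k);B.append([-60-64*np.cos(a),-64*np.sin(a),65])
    B+=[[-80,-110,12],[-80,110,12],[-105,-100,150],[-80,0,96]]
    return (np.array(B)/1e3)@rot([0,0,p[2]]).T+[p[0],p[1],0]
f=lambda p:(proj(d,pts(p),d['M'])-u)[:6].ravel()
r=least_squares(f,[.503,.003,3.39,.15]);print(r.x,np.degrees(r.x[3]));print(np.round(r.fun.reshape(-1,2),1))
H=np.array([[-80,-110,170],[-80,110,170],[80,110,170],[80,-110,170]])/1e3
ut=np.array([[62,268],[447,160],[524,440],[138,550]])/4.6+[190,165]
us=np.array([[600,170],[275,308],[98,182],[420,52]])/5+[230,130]
W=lambda p,P:P@rot([0,0,p[2]]).T+[p[0],p[1],0]
g=lambda p:np.r_[f(p)*1.5,(proj(t,W(p,H))-ut).ravel(),(proj(s,W(p,H))-us).ravel()*.7]
q=least_squares(g,r.x);p=q.x;print('all',p,np.degrees(p[3]));print(np.round(q.fun.reshape(-1,2),1))
np.save('hp.npy',p)
inv=lambda P:(np.array(P)-[p[0],p[1],0])@rot([0,0,p[2]])*1e3
print('jar h',inv([.6515,-.0754,.052]))
S=ctrl.get_state();print('tcp h',inv(S['tcp_pos']),'z dir h',(rot(S['ee_rot'])[:,2]@rot([0,0,p[2]])))
```

```text
[0.5018 0.0027 3.4272 0.1281] 7.339248152396474
[[-0.1 -0.3]
 [-0.4 -0.9]
 [-0.  -0.4]
 [-3.1  1.7]
 [ 2.8  1.9]
 [ 0.2 -0.3]]
all [0.5015 0.0034 3.4146 0.1412] 8.088406850638945
[[-0.1 -0.3]
 [-0.6 -1.2]
 [-0.  -0.6]
 [-4.6  1.6]
 [ 4.   4. ]
 [ 0.9 -1.2]
 [-3.2 -0.2]
 [-0.8 -2.7]
 [ 1.6 -0.5]
 [-1.3  1.7]
 [ 0.3 -1.8]
 [-0.5  0.3]
 [-2.  -1. ]
 [-2.1 -1.4]]
jar h [-123.2021  116.291    52.    ]
tcp h [-223.5171  -12.783   188.6875] z dir h [ 0.4938 -0.1626 -0.8543]
```

```bash
cat >> h.py <<'E'
def toh(target,s=None):
    p=np.load('hp.npy');w=rot([0,0,p[2]])@(np.array(target)/1e3)+[p[0],p[1],0]
    return togo(w,s)
def inh(P):
    p=np.load('hp.npy');return (np.array(P)-[p[0],p[1],0])@rot([0,0,p[2]])*1e3
E
python3 -c "
from h import *
s=st();print(inh(s['tcp_pos']))
toh([-190,-42,60])
s['tcp_pos']=np.load('hp.npy')[:3]*0+rot([0,0,np.load('hp.npy')[2]])@np.array([-.19,-.042,.06])+[.5015,.0034,0];toh([-150,-42,52],s)
"
```

```text
t 9.8 j [-0.1449  0.9781  0.0635  0.6398 -0.1422  2.0645 -1.383 ] p [0.7133 0.0759 0.1887] rpy [-2.9301  0.508   0.3705] tilt 31.3 az 177 F [ 1.6  0.3 -7.1]
[-223.5171  -12.783   188.6875]
tool offset [ 35.9  -4.9 131.2] rows 2.72 per5 [ 7.2 -1.  26.2]
tool offset [-30.9   1.8  26.6] rows 0.82 per5 [-6.2  0.4  5.3]
```

Emit:
send_rows(series=[{"offset": [7,-1,26],"spin": 0},{"offset": [7,-1,26],"spin": 0},{"offset": [7,-1,26],"spin": 0},{"offset": [7,-1,26],"spin": 0},{"offset": [7,-1,26],"spin": 0}], claw=255, newtons=40)

```text
t: 10.3
tcp_pos: [0.6728, 0.0953, 0.0709]
ee_rot: [-2.931, 0.499, 0.37]
force: [-0.4, -0.6, -0.1]
gripper_width: 0.0121
```

```bash
python3 -c "
from h import *
s=st();print(inh(s['tcp_pos']));toh([-150,-42,52])
s=ctrl.get_state();print(inh(s['tcp_pos']))
"
```

```text
t 10.3 j [-0.1729  0.922   0.044   0.9753 -0.1325  1.7748 -1.3826] p [0.6728 0.0953 0.0709] rpy [-2.9315  0.4991  0.3703] tilt 30.8 az 177 F [-0.4 -0.6 -0.1]
[-189.7112  -42.3441   70.9428]
tool offset [-25.7   4.   35.5] rows 0.88 per5 [-5.1  0.8  7.1]
[-189.7112  -42.3441   70.9428]
```

```bash
python3 -c "
from h import *
toh([-108,-44,52])
p=np.load('hp.npy');R=rot(ctrl.get_state()['ee_rot']).T@rot([0,0,p[2]]);print('heater x,y,z in tool');print(R)
"
```

```text
tool offset [-62.2   2.2  56.3] rows 1.68 per5 [-12.4   0.4  11.3]
heater x,y,z in tool
[[-0.8739 -0.0853 -0.4786]
 [ 0.0043  0.9831 -0.1831]
 [ 0.4861 -0.1621 -0.8587]]
```

Emit:
send_rows(series=[{"offset": [-9,1,12],"spin": 0},{"offset": [-9,1,12],"spin": 0},{"offset": [-8,1,12],"spin": 0},{"offset": [0,0,0],"spin": 0},{"offset": [0,0,0],"spin": 0}])

```text
t: 10.8
tcp_pos: [0.6344, 0.0858, 0.0534]
ee_rot: [-2.929, 0.498, 0.372]
force: [0.7, -0.5, 0.4]
gripper_width: -0.0002
```

```bash
python3 -c "
from h import *
s=st();print(inh(s['tcp_pos']));toh([-108,-44,52])
d=get_image('wrist');d['M']=cam(d,s);np.save('w2.npy',d,allow_pickle=True);cv2.imwrite('pics/w2.png',d['img'][:,:,::-1])"
```

```text
t 10.8 j [-0.1682  0.8502  0.0389  1.1415 -0.1251  1.6808 -1.368 ] p [0.6344 0.0858 0.0534] rpy [-2.9294  0.4983  0.3715] tilt 30.8 az 177 F [ 0.7 -0.5  0.4]
[-150.2234  -43.5004   53.397 ]
tool offset [-36.2  -0.1  21.8] rows 0.84 per5 [-7.2 -0.   4.4]
```

View pics/w2.png

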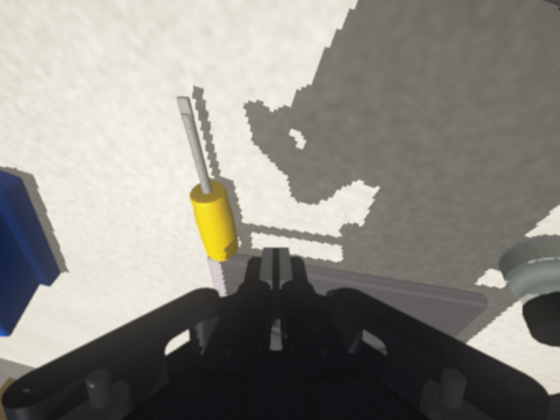

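Emit:
send_rows(series=[{"offset": [-9,0,5.5],"spin": 0},{"offset": [-9,0,5.5],"spin": 0},{"offset": [-9,0,5.5],"spin": 0},{"offset": [-9,0,5.5],"spin": 0},{"offset": [0,0,0],"spin": 0}])

```text
t: 11.35
tcp_pos: [0.5934, 0.0752, 0.052]
ee_rot: [-2.928, 0.498, 0.372]
force: [-1.0, 0.0, 0.3]
gripper_width: -0.0002
```

```bash
python3 -c "
from h import *
s=st();print(inh(s['tcp_pos']));toh([-108,40,52])
d=get_image('top');crop(d['img'],190,165,320,295,4.6,'pics/t2.png')
d=get_image('scene');crop(d['img'],230,130,390,250,5,'pics/s2.png')"
```

```text
t 11.35 j [-0.1623  0.7682  0.0353  1.2897 -0.1185  1.6152 -1.3562] p [0.5934 0.0752 0.052 ] rpy [-2.9282  0.4978  0.3724] tilt 30.8 az 177 F [-1.   0.   0.3]
[-107.8599  -44.417    51.974 ]
tool offset [ -7.2  82.9 -14. ] rows 1.69 per5 [-1.4 16.6 -2.8]
```

View pics/s2.png

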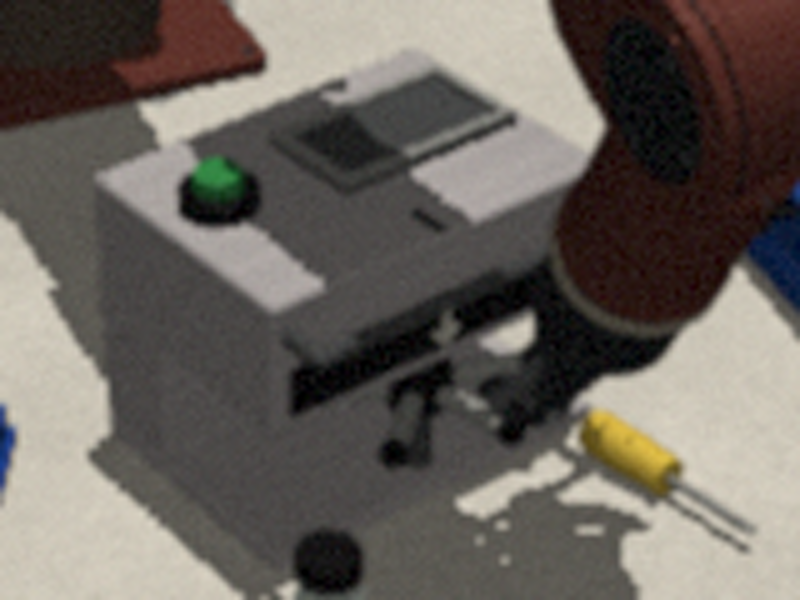

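Emit:
send_rows(series=[{"offset": [-1.2,13.8,-2.3],"spin": 0},{"offset": [-1.2,13.8,-2.3],"spin": 0},{"offset": [-1.2,13.8,-2.3],"spin": 0},{"offset": [-1.2,13.8,-2.3],"spin": 0},{"offset": [-1.2,13.8,-2.3],"spin": 0}])

```text
t: 11.95
tcp_pos: [0.6125, 0.0066, 0.0512]
ee_rot: [-2.927, 0.498, 0.373]
force: [0.1, 1.6, 0.4]
gripper_width: 0.0
```

```bash
python3 -c "
from h import *
s=st();print(inh(s['tcp_pos']))
d=get_image('scene');crop(d['img'],230,130,390,250,5,'pics/s3.png')"
```

```text
t 11.95 j [-0.0877  0.8018  0.0615  1.2345 -0.0895  1.6444 -1.2677] p [0.6125 0.0066 0.0512] rpy [-2.927   0.4985  0.3726] tilt 30.9 az 177 F [0.1 1.6 0.4]
[-107.7204   26.821    51.1869]
```

View pics/s3.png

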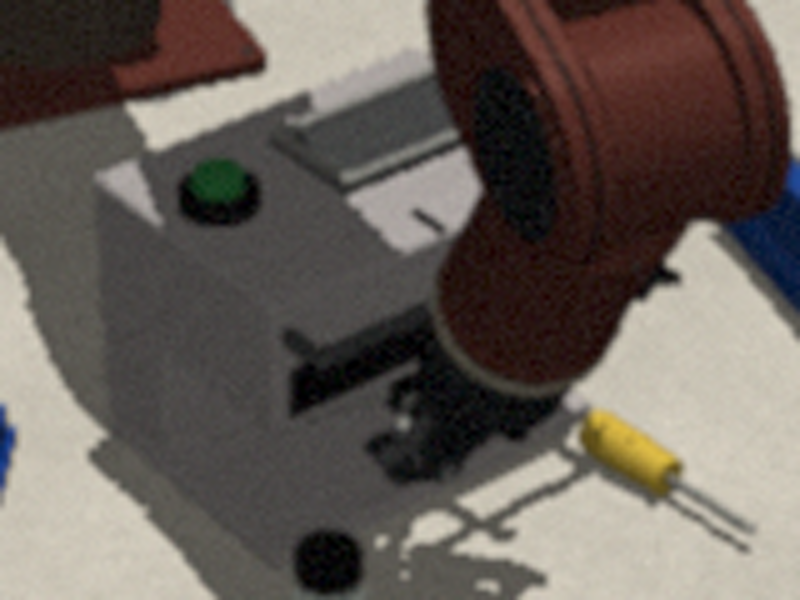

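Emit:
send_rows(series=[{"offset": [0,-4,0],"spin": 0},{"offset": [26,0,-14.5],"spin": 0},{"offset": [26,0,-14.5],"spin": 0},{"offset": [3,-34,6],"spin": 0},{"offset": [3,-34,6],"spin": 0}])

```text
t: 12.5
tcp_pos: [0.6498, 0.0954, 0.0507]
ee_rot: [-2.927, 0.498, 0.372]
force: [0.3, 0.8, 0.2]
gripper_width: -0.0002
```

```bash
python3 -c "
from h import *
s=st();print(inh(s['tcp_pos']));toh([-108,-44,52])
d=get_image('scene');np.save('scene2.npy',d,allow_pickle=True);crop(d['img'],230,130,390,250,5,'pics/s4.png')"
```

```text
t 12.5 j [-0.1748  0.8876  0.0385  1.0802 -0.132   1.7044 -1.3779] p [0.6498 0.0954 0.0507] rpy [-2.9272  0.4985  0.3721] tilt 30.9 az 177 F [0.3 0.8 0.2]
[-167.5925  -48.6739   50.7451]
tool offset [-53.1   4.6  27.1] rows 1.2 per5 [-10.6   0.9   5.4]
```

View pics/s4.png

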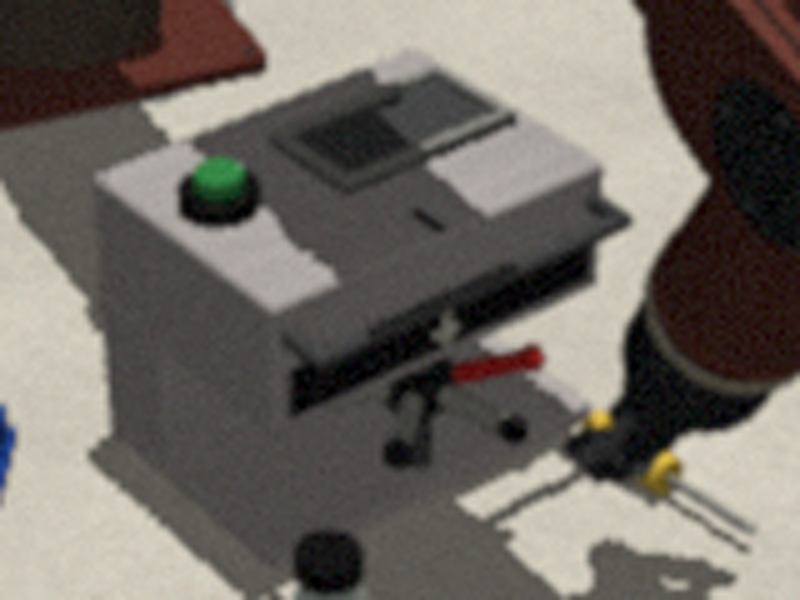

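Emit:
send_rows(series=[{"offset": [-13,1,7],"spin": 0},{"offset": [-13,1,7],"spin": 0},{"offset": [-13,1,7],"spin": 0},{"offset": [-14,1,6],"spin": 0},{"offset": [0,0,0],"spin": 0}])

```text
t: 13.05
tcp_pos: [0.5924, 0.0744, 0.054]
ee_rot: [-2.927, 0.498, 0.373]
force: [-0.2, -0.0, -0.7]
gripper_width: 0.0002
```

Emit:
send_rows(series=[{"offset": [-1.2,13.8,-2.3],"spin": 0},{"offset": [-1.2,13.8,-2.3],"spin": 0},{"offset": [-1.2,13.8,-2.3],"spin": 0},{"offset": [-1.2,13.8,-2.3],"spin": 0},{"offset": [-1.2,13.8,-2.3],"spin": 0}])

```text
t: 13.55
tcp_pos: [0.6128, 0.0054, 0.0526]
ee_rot: [-2.927, 0.499, 0.373]
force: [0.3, 1.3, -1.4]
gripper_width: 0.0004
```

```bash
python3 -c "
from h import *
s=st();print(inh(s['tcp_pos']))
"
```

```text
t 13.55 j [-0.0875  0.8012  0.0639  1.2327 -0.09    1.6471 -1.2655] p [0.6128 0.0054 0.0526] rpy [-2.9269  0.4986  0.3727] tilt 30.9 az 177 F [ 0.3  1.3 -1.4]
[-107.6737   28.0705   52.5792]
```

Emit:
send_rows(series=[{"offset": [-0.3,3,-0.5],"spin": 0},{"offset": [0,0,0],"spin": 0},{"offset": [0,-3,0.5],"spin": 0},{"offset": [26,0,-14.5],"spin": 0},{"offset": [26,0,-14.5],"spin": 0}])

```text
t: 14.05
tcp_pos: [0.6698, 0.0239, 0.0539]
ee_rot: [-2.926, 0.498, 0.374]
force: [2.3, -0.0, 0.6]
gripper_width: 0.0001
```

```bash
python3 -c "
from h import *
s=st();print(inh(s['tcp_pos']))
d=get_image('scene');np.save('scene3.npy',d,allow_pickle=True);crop(d['img'],230,130,390,250,5,'pics/s5.png')"
```

```text
t 14.05 j [-0.1     0.9203  0.0643  1.0161 -0.1049  1.7432 -1.2879] p [0.6698 0.0239 0.0539] rpy [-2.9264  0.4978  0.3743] tilt 30.9 az 177 F [ 2.3 -0.   0.6]
[-167.621    25.6385   53.9456]
```

View pics/s5.png

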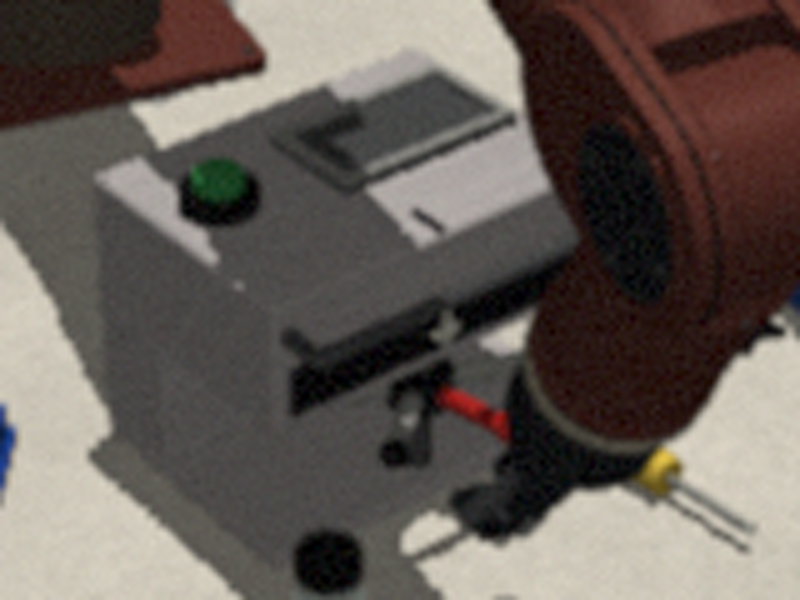

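```bash
python3 -c "
from h import *
toh([-225,0,175])"
```

```text
tool offset [  -8.8  -46.9 -127.5] rows 2.72 per5 [ -1.8  -9.4 -25.5]
```

Emit:
send_rows(series=[{"offset": [-3,-15,-42],"spin": 0},{"offset": [-3,-15,-42],"spin": 0},{"offset": [-3,-15,-42],"spin": 0},{"offset": [0,0,0],"spin": 0},{"offset": [0,0,0],"spin": 0}])

```text
t: 14.6
tcp_pos: [0.7155, 0.0603, 0.1748]
ee_rot: [-2.927, 0.496, 0.375]
force: [0.5, -0.9, -0.5]
gripper_width: -0.0
```

```bash
python3 -c "
from h import *
s=st();print(inh(s['tcp_pos']))
d=get_image('wrist');d['M']=cam(d,s);np.save('w3.npy',d,allow_pickle=True);crop(d['img'],180,190,420,360,3.3,'pics/w3c.png')
d=get_image('scene');np.save('scene3.npy',d,allow_pickle=True);crop(d['img'],230,130,390,250,5,'pics/s6.png')"
```

```text
t 14.6 j [-0.1288  0.9732  0.0687  0.6728 -0.1366  2.0275 -1.3519] p [0.7155 0.0603 0.1748] rpy [-2.9272  0.4955  0.3749] tilt 30.7 az 177 F [ 0.5 -0.9 -0.5]
[-221.4595    2.9156  174.8311]
```

View pics/w3c.png

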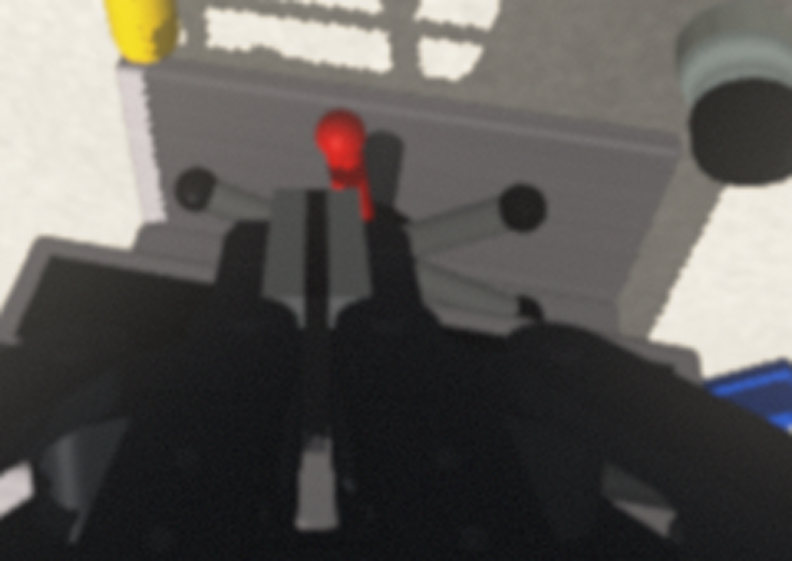

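View pics/s6.png

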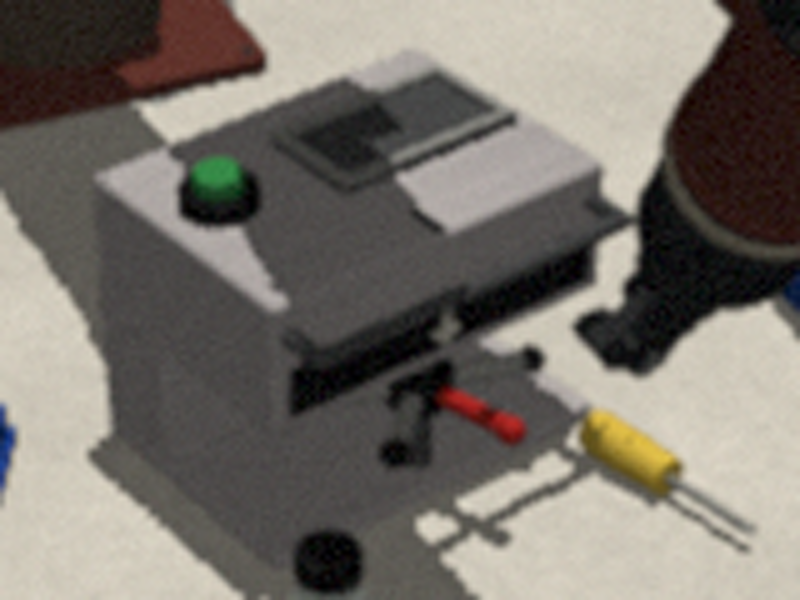

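Run:
```python
from h import *
from scipy.ndimage import map_coordinates
from scipy.optimize import least_squares
t=load('top');sc=load('scene')
def edge(img,a,b,n=40,w=4):
    g=cv2.GaussianBlur(cv2.cvtColor(img,cv2.COLOR_RGB2GRAY).astype(float),(0,0),.7)
    a,b=np.array(a,float),np.array(b,float);d=(b-a)/np.linalg.norm(b-a);nn=np.array([-d[1],d[0]]);k=np.arange(-w,w+.01,.1);P=[]
    for f in np.linspace(.08,.92,n):
        q=a+f*(b-a)+k[:,None]*nn
        v=map_coordinates(g,[q[:,1],q[:,0]],order=3);e=np.abs(np.gradient(v));e[:3]=0;e[-3:]=0
        P.append(q[e.argmax()])
    P=np.array(P)
    vx,vy,x,y=cv2.fitLine(P.astype(np.float32),cv2.DIST_HUBER,0,.01,.01).ravel()
    r=(P-[x,y])@np.array([-vy,vx]);print('std',r.std().round(2));return P[np.abs(r)<1]
def rim(c,k,o): return np.array(c)/k+o
ct=rim([[62,268],[447,160],[524,440],[138,550]],4.6,[190,165])-.4
cs=rim([[600,170],[275,308],[98,182],[420,52]],5,[230,130])-.4
C=np.array([[-80,-110,170],[-80,110,170],[80,110,170],[80,-110,170]])/1e3
def res(p,obs,idx=(0,1,2,3)):
    out=[]
    Wd=C@rot([0,0,p[2]]).T+[p[0],p[1],0]
    for d,E in obs:
        u=proj(d,Wd)
        for i,P in E.items():
            a,b=u[i],u[(i+1)%4];dd=(b-a)/np.linalg.norm(b-a)
            out.append(((P-a)@np.array([-dd[1],dd[0]]))/np.sqrt(len(P)))
    return out
Et={i:edge(t['img'],ct[i],ct[(i+1)%4]) for i in (1,2,3)}
Es={i:edge(sc['img'],cs[i],cs[(i+1)%4]) for i in (0,1,2,3)}
for nm,o in(('top',[(t,Et)]),('scene',[(sc,Es)]),('both',[(t,Et),(sc,Es)])):
    q=least_squares(lambda p:np.concatenate(res(p,o)),[.5,0,3.39]);print(nm,q.x,[round(np.mean(r)*np.sqrt(len(r)),2) for r in res(q.x,o)])
# plate
pl=rim([[105,368],[312,310],[342,420],[140,485]],4.6,[190,165])
# wheel world direction from w1,w3
def wheel(n,u):
    d=load(n);u=np.array(u)/3.3+[180,190]-.35
    def f(p):
        B=[[p[0]+.064*np.cos(p[2]+k),p[1]+.064*np.sin(p[2]+k),.065] for k in np.radians([0,60,-60])]
        return (proj(d,B,d['M'])-u).ravel()
    q=least_squares(f,[.56,.018,.25]);print(n,q.x,q.fun.round(1))
wheel('w1',[[400,93],[257,152],[571,165]])
wheel('w3',[[340,137],[196,188],[522,207]])
```

```text
std 0.88
std 0.06
std 2.3
std 0.6
std 1.39
std 1.82
std 0.94
top [0.5049 0.0017 3.409 ] [np.float64(1.82), np.float64(0.0), np.float64(1.82)]
scene [0.5098 0.0047 3.3462] [np.float64(1.45), np.float64(0.55), np.float64(1.75), np.float64(0.71)]
both [0.5068 0.0029 3.3844] [np.float64(1.51), np.float64(-0.88), np.float64(1.89), np.float64(0.62), np.float64(0.81), np.float64(2.48), np.float64(0.4)]
w1 [0.5591 0.0194 0.4206] [-0.1  0.3 -0.1 -0.1  0.1 -0.1]
w3 [0.5583 0.02   0.4192] [ 0.1 -0.9  0.2  0.5 -0.2  0.5]
```

```bash
cat > edge.py <<'E'
from h import *
from scipy.ndimage import map_coordinates
def edge(img,a,b,w=3,n=50,lo=.05,hi=.95,sg=.7):
    g=cv2.GaussianBlur(cv2.cvtColor(img,cv2.COLOR_RGB2GRAY).astype(float),(0,0),sg)
    a,b=np.array(a,float),np.array(b,float);d=(b-a)/np.linalg.norm(b-a);nn=np.array([-d[1],d[0]]);k=np.arange(-w,w+.01,.1);P=[]
    for f in np.linspace(lo,hi,n):
        q=a+f*(b-a)+k[:,None]*nn
        v=map_coordinates(g,[q[:,1],q[:,0]],order=3);e=np.abs(np.gradient(v));P.append(q[e.argmax()])
    P=np.array(P)
    for _ in range(3):
        vx,vy,x,y=cv2.fitLine(P.astype(np.float32),cv2.DIST_HUBER,0,.01,.01).ravel()
        r=(P-[x,y])@np.array([-vy,vx]);P=P[np.abs(r)<max(.3,2*r.std())]
    return np.array([x-vx*20,y-vy*20]),np.array([x+vx*20,y+vy*20]),r.std(),len(P)
def world_dir(d,l,z,M=None):
    w=back(d,np.array(l[:2]),z,M);v=(w[1]-w[0])[:2];return np.degrees(np.arctan2(v[1],v[0])),w
E
python3 - <<'E'
from edge import *
t=load('top');sc=load('scene');w=load('w1')
o=np.array([190,165]);T4=lambda p:np.array(p)/4.6+o-.4
def rep(n,d,a,b,z,M=None,ref=0,**k):
    l=edge(d['img'],a,b,**k);ang,W=world_dir(d,l,z,M);print(n,'yaw',round((ang-ref+90)%180-90+194.5*0,2),'std',round(l[2],2),l[3],W[:,:2].round(4).tolist())
# along heater y: world dir = 90+yaw ; report angle mod
rep('rear',t,T4([138,550]),T4([524,440]),.17,ref=90)
rep('left',t,T4([62,268]),T4([138,550]),.17,w=2)
rep('right',t,T4([447,160]),T4([524,440]),.17,w=2,hi=.6)
rep('front',t,T4([66,267]),T4([220,224]),.17,ref=90,w=2)
rep('plateF',t,T4([118,378]),T4([302,324]),.178,ref=90,w=1.5)
rep('plateR',t,T4([140,472]),T4([326,420]),.178,ref=90,w=1.5)
rep('matL',t,np.array([218,63])/5+[310,180],np.array([243,580])/5+[310,180],.003)
S5=lambda p:np.array(p)/5+[230,130]-.4
rep('s front',sc,S5([600,170]),S5([275,308]),.17,ref=90,w=2)
rep('s rearside',sc,S5([98,182]),S5([275,308]),.17,w=2)
W3=lambda p:np.array(p)/3.3+[180,190]-.35
rep('w headlow',w,W3([120,200]),W3([600,290]),.09,M=w['M'],ref=90,w=2)
rep('w base',w,W3([190,40]),W3([700,102]),.012,M=w['M'],ref=90,w=2)
rep('w topfront',w,W3([30,395]),W3([350,460]),.17,M=w['M'],ref=90,w=2)
E
```

```text
rear yaw 14.66 std 0.06 50 [[0.4148, 0.03], [0.4394, -0.0639]]
left yaw 14.43 std 0.08 49 [[0.5218, 0.1187], [0.4276, 0.0945]]
right yaw 14.45 std 0.05 50 [[0.6015, -0.0825], [0.5071, -0.1068]]
front yaw 15.43 std 0.23 39 [[0.5471, 0.1278], [0.5731, 0.0334]]
plateF yaw 14.63 std 0.05 50 [[0.4928, 0.0921], [0.5172, -0.0016]]
plateR yaw 14.16 std 0.1 48 [[0.4401, 0.0837], [0.4637, -0.01]]
matL yaw 1.48 std 0.1 48 [[0.5191, -0.271], [0.4082, -0.2739]]
s front yaw 14.51 std 0.07 48 [[0.5968, -0.0359], [0.5669, 0.0797]]
s rearside yaw 14.54 std 0.06 50 [[0.4722, -0.117], [0.6066, -0.0822]]
w headlow yaw 13.0 std 0.18 43 [[0.5579, 0.0541], [0.5683, 0.0091]]
w base yaw 14.3 std 0.12 37 [[0.5721, 0.059], [0.5849, 0.0087]]
w topfront yaw 14.2 std 0.07 50 [[0.5621, 0.1076], [0.5716, 0.0702]]
```

Run:
```python
from h import *
np.save('hp.npy',np.array([.5012,.0040,3.3947,0]))
e=inh([.6128,.0054,.052])+[0,3,0];print('end',e)
th=np.radians(-50.4);b=[-60-64*np.cos(th),-64*np.sin(th)];print('ball',b,'hf',b[1]-8-e[1])
s=ctrl.get_state();print(inh(s['tcp_pos']))
toh([-165,-46,52]);p=np.load('hp.npy');R=rot(s['ee_rot']).T@rot([0,0,p[2]]);print(R)
```

```text
end [-108.3949   29.5908   52.    ]
ball [np.float64(-100.79513534391614), np.float64(49.31284753765051)] hf 11.72209477464472
[-220.1643   -0.0383  172.8246]
tool offset [ 14.7 -23.4 137.8] rows 2.81 per5 [ 2.9 -4.7 27.6]
[[-0.8712 -0.1059 -0.4793]
 [-0.0162  0.9821 -0.1875]
 [ 0.4906 -0.1555 -0.8574]]
```

Emit:
send_rows(series=[{"offset": [5,-8,46],"spin": 0},{"offset": [5,-8,46],"spin": 0},{"offset": [5,-8,46],"spin": 0},{"offset": [0,0,0],"spin": 0},{"offset": [0,0,0],"spin": 0}])

```text
t: 15.2
tcp_pos: [0.6485, 0.0902, 0.0516]
ee_rot: [-2.926, 0.502, 0.374]
force: [0.6, -0.7, 0.2]
gripper_width: -0.0003
```

```bash
python3 -c "
from h import *
s=st();print(inh(s['tcp_pos']));toh([-108,-46,52])
"
```

```text
t 15.2 j [-0.1721  0.8863  0.0441  1.0826 -0.132   1.7082 -1.3691] p [0.6485 0.0902 0.0516] rpy [-2.9258  0.5021  0.3743] tilt 31.1 az 177 F [ 0.6 -0.7  0.2]
[-164.1564  -46.573    51.6331]
tool offset [-49.1  -0.4  27.3] rows 1.12 per5 [-9.8 -0.1  5.5]
```

Enter, then push along heater +y to y ≈ -23.

Emit:
send_rows(series=[{"offset": [-12.3,0,6.8],"spin": 0},{"offset": [-12.3,0,6.8],"spin": 0},{"offset": [-12.3,0,6.8],"spin": 0},{"offset": [-12.3,0,6.8],"spin": 0},{"offset": [0,0,0],"spin": 0}])

```text
t: 15.7
tcp_pos: [0.5969, 0.0739, 0.0549]
ee_rot: [-2.929, 0.496, 0.371]
force: [0.7, 0.3, 0.5]
gripper_width: -0.0002
```

Emit:
send_rows(series=[{"offset": [-1,9,-1.4],"spin": 0},{"offset": [-1,8,-1.3],"spin": 0},{"offset": [-0.6,6,-1],"spin": 0},{"offset": [0,0,0],"spin": 0},{"offset": [0,0,0],"spin": 0}])

```text
t: 16.2
tcp_pos: [0.6021, 0.0521, 0.0529]
ee_rot: [-2.927, 0.498, 0.373]
force: [-0.5, 0.4, -0.1]
gripper_width: 0.0
```

```bash
python3 -c "
from h import *
s=st();print(inh(s['tcp_pos']))
d=get_image('scene');crop(d['img'],270,190,370,260,7.5,'pics/s7.png')
d=get_image('top');crop(d['img'],190,165,320,265,6,'pics/t7.png')
"
```

```text
t 16.2 j [-0.14    0.7817  0.0501  1.2653 -0.112   1.63   -1.3237] p [0.6021 0.0521 0.0529] rpy [-2.9273  0.4984  0.3726] tilt 30.9 az 177 F [-0.5  0.4 -0.1]
[-109.6981  -21.2961   52.8901]
```

View pics/s7.png

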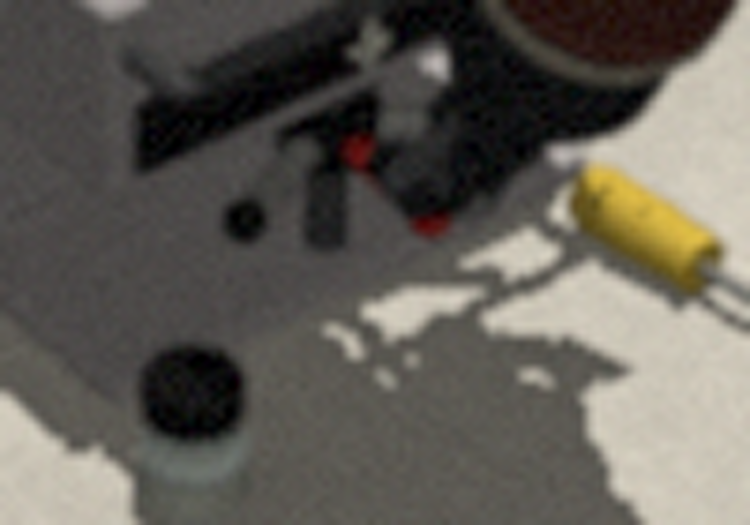

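Emit:
send_rows(series=[{"offset": [0,-3,0],"spin": 0},{"offset": [26,0,-14.5],"spin": 0},{"offset": [26,0,-14.5],"spin": 0},{"offset": [0,-2,-45],"spin": 0},{"offset": [0,-2,-45],"spin": 0}])

```text
t: 16.8
tcp_pos: [0.7033, 0.0735, 0.1317]
ee_rot: [-2.926, 0.501, 0.375]
force: [1.0, 0.1, 0.3]
gripper_width: -0.0006
```

Emit:
send_rows(series=[{"offset": [0,-15,-40],"spin": 0},{"offset": [0,-20,0],"spin": 0},{"offset": [0,-20,0],"spin": 0},{"offset": [0,0,0],"spin": 0},{"offset": [0,0,0],"spin": 0}])

```text
t: 17.3
tcp_pos: [0.7085, 0.1245, 0.1755]
ee_rot: [-2.926, 0.5, 0.375]
force: [0.1, -0.6, -0.4]
gripper_width: 0.0002
```

```bash
python3 -c "
from h import *
s=st();print(inh(s['tcp_pos']))
d=get_image('wrist');d['M']=cam(d,s);np.save('w4.npy',d,allow_pickle=True);crop(d['img'],180,190,420,360,3.3,'pics/w4c.png')
d=get_image('scene');np.save('scene4.npy',d,allow_pickle=True);crop(d['img'],270,190,370,260,7.5,'pics/s8.png')"
```

```text
t 17.3 j [-0.1953  0.9743  0.0537  0.6702 -0.1669  2.0258 -1.4366] p [0.7085 0.1245 0.1755] rpy [-2.9261  0.5003  0.3754] tilt 31.0 az 177 F [ 0.1 -0.6 -0.4]
[-230.8835  -64.7677  175.4586]
```

View pics/w4c.png

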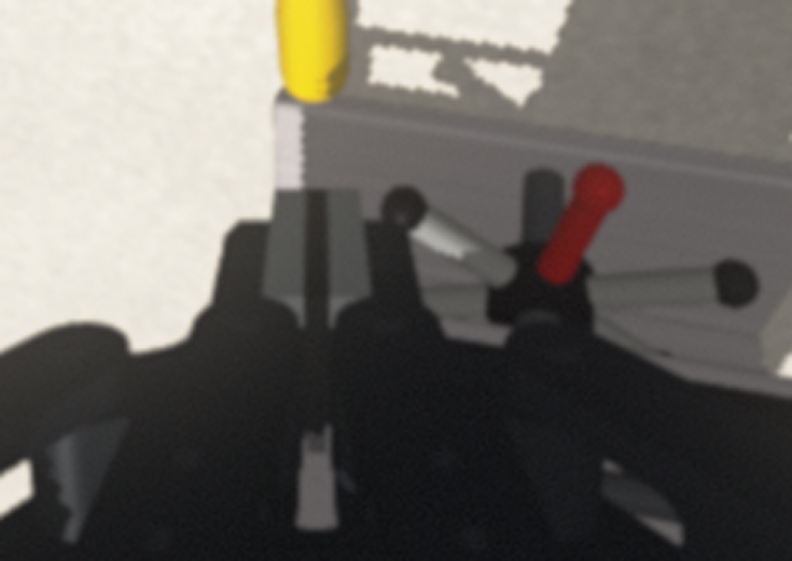

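View pics/s8.png

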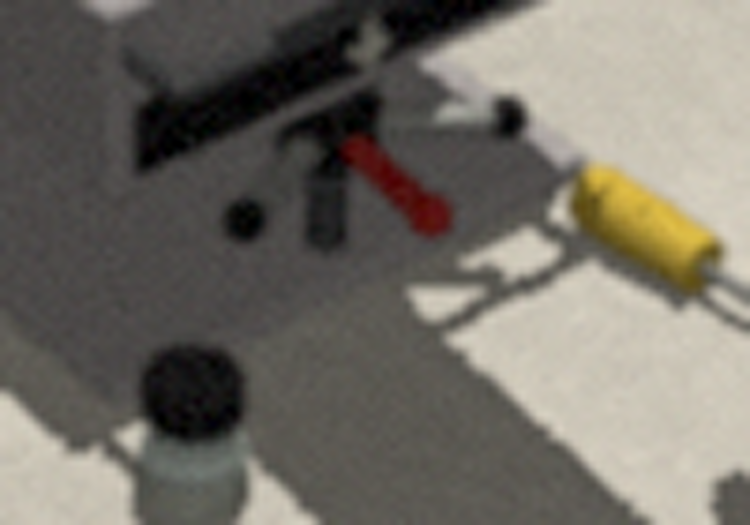

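```bash
cat > wheel.py <<'E'
from h import *
from scipy.optimize import least_squares
def wheel(d,u,M,fix=None):
    def f(p):
        B=[[p[0]+.064*np.cos(p[2]+k),p[1]+.064*np.sin(p[2]+k),.065] for k in np.radians([0,60,-60])]
        return (proj(d,B,M)-u).ravel()
    q=least_squares(f,[.56,.018,.25]);print(q.x,'theta deg',round(np.degrees(q.x[2])-14.5,2),q.fun.round(1))
E
python3 - <<'E'
from wheel import *
W=lambda p:np.array(p)/3.3+[180,190]-.35
for n,u in(('w1',[[400,93],[257,152],[571,165]]),('w3',[[340,137],[196,188],[522,207]]),('w4',[[600,187],[404,208],[736,284]])):
    d=load(n);wheel(d,W(u),d['M'])
d=load('scene')
wheel(d,np.array([[510,430],[532,358],[395,452]])/5+[230,130]-.4,cam(d))
wheel(d,np.array([[433,215],[510,117],[244,220]])/7.5+[270,190]-.43,cam(d))
E
```

```text
[0.5591 0.0194 0.4206] theta deg 9.6 [-0.1  0.3 -0.1 -0.1  0.1 -0.1]
[0.5583 0.02   0.4192] theta deg 9.52 [ 0.1 -0.9  0.2  0.5 -0.2  0.5]
[0.5592 0.0196 0.1534] theta deg -5.71 [-0.   0.2  0.5  0.1 -0.4 -0.4]
[0.5584 0.0208 0.4145] theta deg 9.25 [ 0.2 -0.1 -0.1  0.1 -0.2  0. ]
[0.5594 0.0208 0.1471] theta deg -6.07 [-0.2  0.  -0.   0.   0.2 -0.1]
```

```bash
python3 -c "
from h import *
toh([-170,36,52])"
```

```text
tool offset [ -4.3 119.4 120.5] rows 3.39 per5 [-0.9 23.9 24.1]
```

Emit:
send_rows(series=[{"offset": [0,40,0],"spin": 0},{"offset": [0,40,20],"spin": 0},{"offset": [-2,39,30],"spin": 0},{"offset": [-2,0,38],"spin": 0},{"offset": [0,0,32],"spin": 0}])

```text
t: 17.9
tcp_pos: [0.6742, 0.0095, 0.0508]
ee_rot: [-2.928, 0.5, 0.369]
force: [1.0, -0.2, -0.3]
gripper_width: -0.0002
```

Emit:
send_rows(series=[{"offset": [0,0,0],"spin": 0},{"offset": [-17,0,9.5],"spin": 0},{"offset": [-17,0,9.5],"spin": 0},{"offset": [-18,0,9.5],"spin": 0},{"offset": [0,0,0],"spin": 0}])

```text
t: 18.4
tcp_pos: [0.6185, -0.0046, 0.0553]
ee_rot: [-2.928, 0.498, 0.371]
force: [0.1, -0.8, 0.4]
gripper_width: 0.0005
```

```bash
python3 -c "
from h import *
s=st();print(inh(s['tcp_pos']))
d=get_image('scene');crop(d['img'],270,190,370,260,7.5,'pics/s9.png')"
```

```text
t 18.4 j [-0.0776  0.8093  0.0694  1.2123 -0.0867  1.6588 -1.2538] p [ 0.6185 -0.0046  0.0553] rpy [-2.9284  0.4976  0.371 ] tilt 30.8 az 177 F [ 0.1 -0.8  0.4]
[-111.455    37.7077   55.299 ]
```

View pics/s9.png

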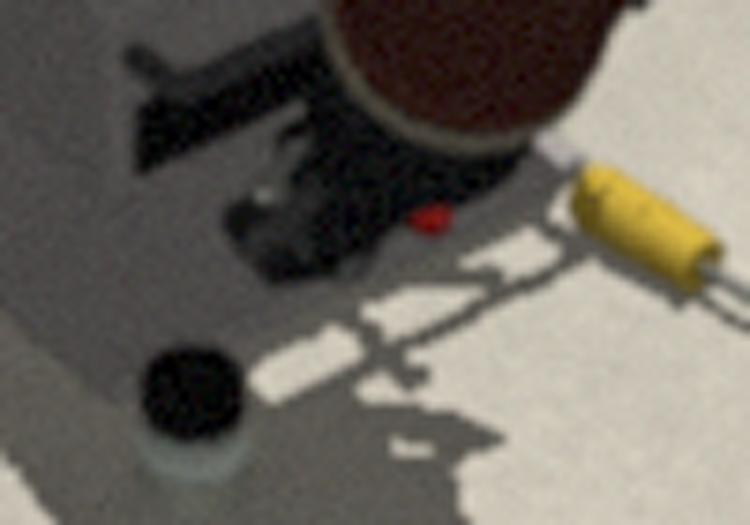

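```bash
python3 -c "
from h import *
d=load('scene');
for a in(-6,0,6):
  A=np.radians(14.5+a);print(a,((proj(d,[.559+.064*np.cos(A),.0205+.064*np.sin(A),.065])-[270,190])*7.5))"
```

```text
-6 [[427.1796 211.3404]]
0 [[442.6397 204.4573]]
6 [[456.7058 196.6322]]
```

Emit:
send_rows(series=[{"offset": [0.6,-6,1],"spin": 0},{"offset": [0.6,-5,1],"spin": 0},{"offset": [0,0,0],"spin": 0},{"offset": [0,0,0],"spin": 0},{"offset": [0,0,0],"spin": 0}])

```text
t: 18.95
tcp_pos: [0.6161, 0.0079, 0.053]
ee_rot: [-2.927, 0.498, 0.373]
force: [0.1, 0.3, -0.0]
gripper_width: -0.0
```

```bash
python3 -c "
from h import *
s=st();print(inh(s['tcp_pos']))
d=get_image('scene');crop(d['img'],270,190,370,260,7.5,'pics/s10.png')"
```

```text
t 18.95 j [-0.0905  0.8072  0.0643  1.2211 -0.0917  1.6524 -1.2677] p [0.6161 0.0079 0.053 ] rpy [-2.9271  0.4982  0.3734] tilt 30.9 az 177 F [ 0.1  0.3 -0. ]
[-112.2469   25.0383   53.0292]
```

View pics/s10.png

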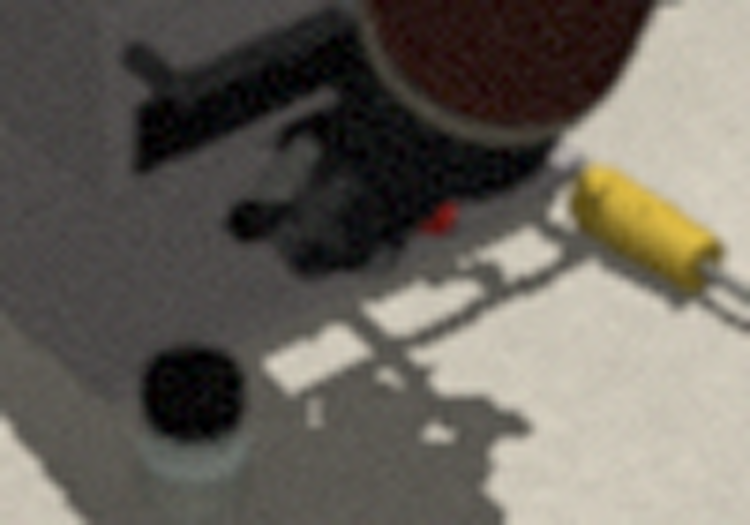

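Emit:
send_rows(series=[{"offset": [0.2,-2,0.3],"spin": 0},{"offset": [0.2,-2,0.3],"spin": 0},{"offset": [0,0,0],"spin": 0},{"offset": [0,0,0],"spin": 0},{"offset": [0,0,0],"spin": 0}])

```text
t: 19.5
tcp_pos: [0.615, 0.0119, 0.0533]
ee_rot: [-2.927, 0.498, 0.373]
force: [-0.8, -0.3, 0.2]
gripper_width: 0.0001
```

```bash
python3 -c "
from h import *
s=st();print(inh(s['tcp_pos']))
d=get_image('scene');crop(d['img'],270,190,370,260,7.5,'pics/s11.png')"
```

```text
t 19.5 j [-0.0946  0.8044  0.0627  1.2252 -0.0935  1.6506 -1.2727] p [0.615  0.0119 0.0533] rpy [-2.9268  0.498   0.3734] tilt 30.9 az 177 F [-0.8 -0.3  0.2]
[-112.0953   20.8772   53.3147]
```

View pics/s11.png

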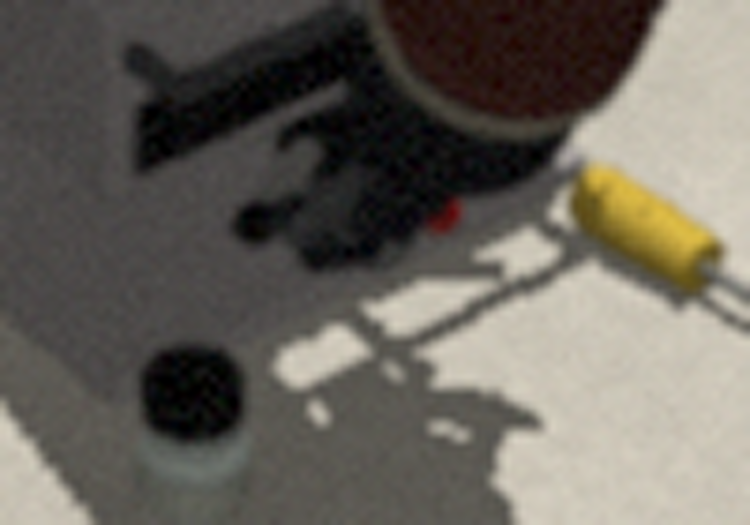

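Emit:
send_rows(series=[{"offset": [0.1,-1,0.1],"spin": 0},{"offset": [0.1,-1,0.1],"spin": 0},{"offset": [0,0,0],"spin": 0},{"offset": [0,0,0],"spin": 0},{"offset": [0,3,0],"spin": 0}])

```text
t: 20.05
tcp_pos: [0.6153, 0.0115, 0.0529]
ee_rot: [-2.926, 0.498, 0.374]
force: [-0.1, 0.2, -0.8]
gripper_width: 0.0001
```

Emit:
send_rows(series=[{"offset": [20,0,-11],"spin": 0},{"offset": [30,0,-17],"spin": 0},{"offset": [0,0,-45],"spin": 0},{"offset": [0,30,-35],"spin": 0},{"offset": [0,30,-20],"spin": 0}])

```text
t: 20.55
tcp_pos: [0.7392, -0.0329, 0.1307]
ee_rot: [-2.928, 0.494, 0.375]
force: [0.4, -1.0, 1.0]
gripper_width: -0.0001
```

```bash
python3 -c "
from h import *
s=st();print(inh(s['tcp_pos']))
d=get_image('wrist');d['M']=cam(d,s);np.save('w5.npy',d,allow_pickle=True);crop(d['img'],120,190,360,360,3.3,'pics/w5c.png')
d=get_image('scene');np.save('scene5.npy',d,allow_pickle=True);crop(d['img'],270,190,370,260,7.5,'pics/s12.png')"
```

```text
t 20.55 j [-0.0304  1.0655  0.0945  0.5943 -0.1007  2.0185 -1.2301] p [ 0.7392 -0.0329  0.1307] rpy [-2.9278  0.4941  0.3754] tilt 30.6 az 177 F [ 0.4 -1.   1. ]
[-221.1239   95.3445  130.6956]
```

View pics/w5c.png

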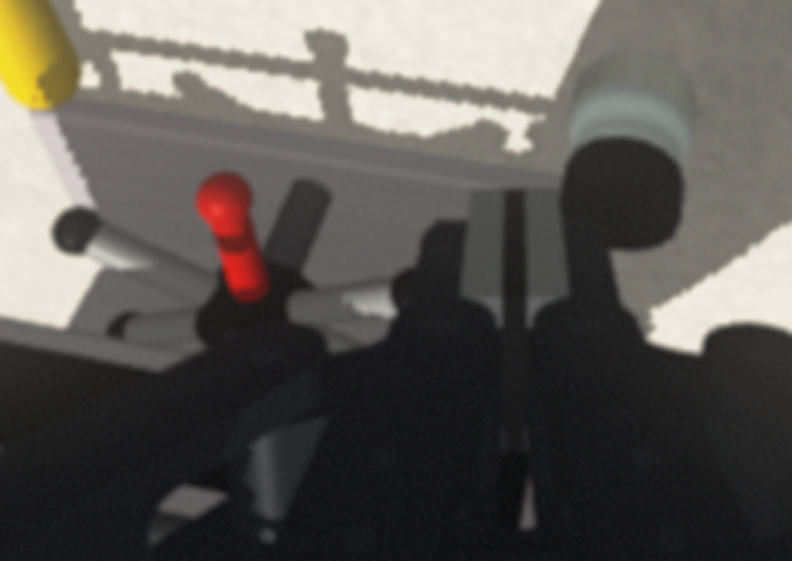

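View pics/s12.png

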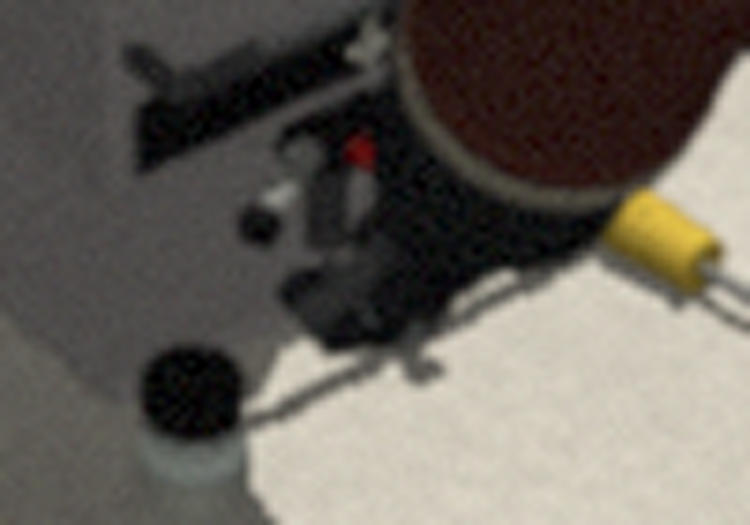

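Run:
```python
from wheel import *
d=load('w5');u=np.array([[226,200],[78,231],[125,326]])/3.3+[120,190]-.35
def f(p):
    B=[[p[0]+.064*np.cos(p[2]+k),p[1]+.064*np.sin(p[2]+k),.065] for k in np.radians([0,60,120])]
    return (proj(d,B,d['M'])-u).ravel()
q=least_squares(f,[.56,.018,.25]);print(q.x,np.degrees(q.x[2])-14.5,q.fun.round(1))
g=lambda t:(proj(d,[[.559+.064*np.cos(t[0]+k),.02+.064*np.sin(t[0]+k),.065] for k in (0,np.pi/3)],d['M'])-u[:2]).ravel()
q=least_squares(g,[.25]);print(np.degrees(q.x)-14.5,q.fun)
```

```text
[0.5584 0.0206 0.2199] -1.901334308240262 [ 0.3 -0.3 -0.2 -0.8 -0.3  1.5]
[-0.9202] [-0.0991 -0.6437  0.1341 -0.4614]
```

Emit:
send_rows(series=[{"offset": [0,-30,-15],"spin": 0},{"offset": [0,-35,-15],"spin": 0},{"offset": [0,-35,-15],"spin": 0},{"offset": [0,-45,0],"spin": 0},{"offset": [0,-45,0],"spin": 0}])

```text
t: 21.15
tcp_pos: [0.7078, 0.1465, 0.2005]
ee_rot: [-2.928, 0.495, 0.372]
force: [-0.2, 1.1, 0.3]
gripper_width: -0.0002
```

Emit:
send_rows(series=[{"offset": [0,0,0],"spin": 0},{"offset": [0,0,0],"spin": 0},{"offset": [0,0,0],"spin": 0},{"offset": [0,0,0],"spin": 0},{"offset": [0,0,0],"spin": 0}])

```text
t: 21.65
tcp_pos: [0.7086, 0.1437, 0.1997]
ee_rot: [-2.929, 0.495, 0.371]
force: [-0.7, -0.4, 0.5]
gripper_width: 0.0001
```

```bash
python3 -c "
from h import *
s=st();print(inh(s['tcp_pos']))
d=get_image('wrist');d['M']=cam(d,s);np.save('w6.npy',d,allow_pickle=True);crop(d['img'],180,190,420,360,3.3,'pics/w6c.png')
d=get_image('scene');np.save('scene6.npy',d,allow_pickle=True);crop(d['img'],270,190,370,260,7.5,'pics/s13.png')"
```

```text
t 21.65 j [-0.2235  0.9739  0.0809  0.6227 -0.2012  2.0666 -1.4632] p [0.7086 0.1437 0.1997] rpy [-2.9286  0.4954  0.3705] tilt 30.7 az 177 F [-0.7 -0.4  0.5]
[-235.7636  -83.3202  199.6617]
```

View pics/w6c.png

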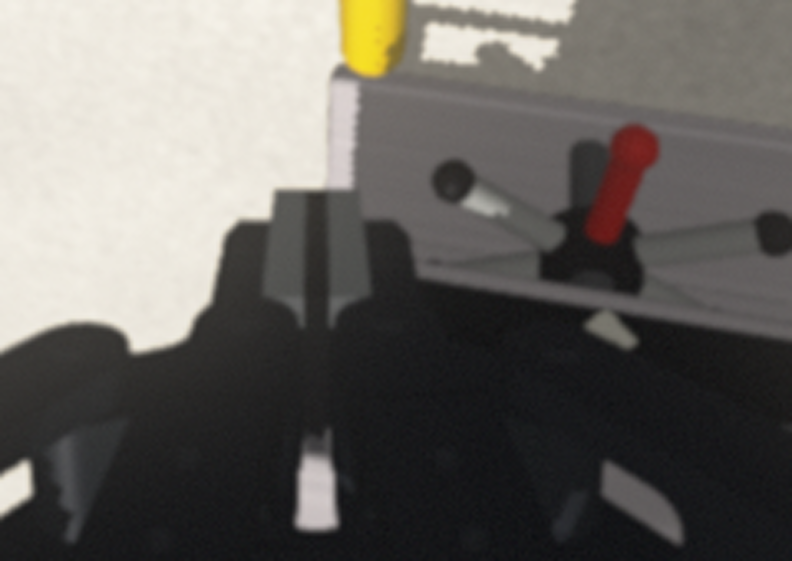

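View pics/s13.png

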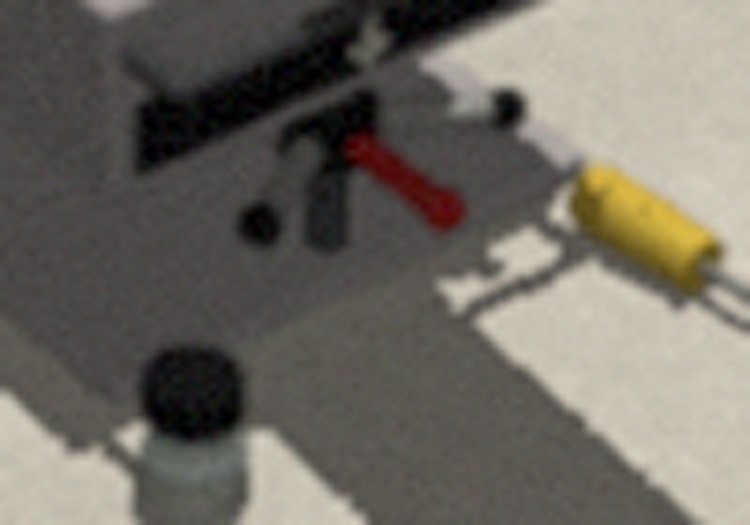

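Run:
```python
from wheel import *
W=lambda p:np.array(p)/3.3+[180,190]-.35
d=load('w6');wheel(d,W([[634,149],[455,180],[773,233]]),d['M'])
d=load('scene');wheel(d,np.array([[446,210],[508,107],[259,223]])/7.5+[270,190]-.43,cam(d))
# head lower edge yaw from w6 + red centroid
from edge import *
d=load('w6');l=edge(d['img'],W([420,279]),W([790,340]),w=2);print(world_dir(d,l,.09,d['M'])[0],l[2])
l=edge(d['img'],W([370,78]),W([780,130]),w=2);print(world_dir(d,l,.012,d['M'])[0],l[2])
```

```text
[0.5584 0.0201 0.2364] theta deg -0.95 [ 0.2 -0.3 -0.4  0.2  0.2  0.3]
[0.5592 0.0211 0.2314] theta deg -1.24 [-0.2 -0.1  0.   0.1  0.2  0. ]
-75.36708100760708 0.08876185725335654
-74.52184825656065 0.1420805450293393
```

```bash
python3 -c "
from h import *
R=rot(ctrl.get_state()['ee_rot'])
for v in ([0,-10,50],[45,-10,25],[50,0,0]): print(v,(R.T@np.array(v)).round())"
```

```text
[0, -10, 50] [-27.   0. -43.]
[45, -10, 25] [ 22.  17. -45.]
[50, 0, 0] [ 41.  13. -25.]
```

Emit:
send_rows(series=[{"offset": [-27,0,-43],"spin": 0},{"offset": [-27,0,-43],"spin": 0},{"offset": [22,17,-45],"spin": 0},{"offset": [22,17,-45],"spin": 0},{"offset": [41,13,-25],"spin": 0}])

```text
t: 22.25
tcp_pos: [0.7517, 0.0992, 0.3086]
ee_rot: [-2.969, 0.296, 0.321]
force: [0.5, 1.9, -0.3]
gripper_width: 0.0001
```

```bash
python3 -c "
from h import *
st()"
```

```text
t 22.25 j [-0.1565  0.9035  0.0854  0.4701 -0.196   2.0894 -1.4382] p [0.7517 0.0992 0.3086] rpy [-2.9685  0.2957  0.3209] tilt 19.6 az 167 F [ 0.5  1.9 -0.3]
```

Emit:
send_rows(series=[{"offset": [45,13,-15],"spin": 0},{"offset": [45,13,-15],"spin": 0},{"offset": [45,13,-15],"spin": 0},{"offset": [45,13,-10],"spin": 0},{"offset": [0,0,0],"spin": 0}])

```text
t: 22.75
tcp_pos: [0.8134, 0.0907, 0.2533]
ee_rot: [-2.972, 0.243, 0.298]
force: [-0.8, -0.4, -1.1]
gripper_width: 0.0003
```

```bash
python3 -c "
from h import *
s=st();R=rot(s['ee_rot']);print(R[:,2])
for v in ([50,0,0],[40,-40,0],[0,0,50],[50,-20,0]): print(v,(R.T@np.array(v)).round())"
```

```text
t 22.75 j [-0.1896  1.1044  0.6057  0.2662 -0.6686  2.0889 -1.3726] p [0.8134 0.0907 0.2533] rpy [-2.9718  0.2431  0.2977] tilt 16.9 az 162 F [-0.8 -0.4 -1.1]
[-0.2764  0.092  -0.9566]
[50, 0, 0] [ 46.  13. -14.]
[40, -40, 0] [ 26.  48. -15.]
[0, 0, 50] [-12.  -8. -48.]
[50, -20, 0] [ 41.  32. -16.]
```

Emit:
send_rows(series=[{"offset": [-12,-8,-48],"spin": 0},{"offset": [-12,-8,-48],"spin": 0},{"offset": [-12,-8,-48],"spin": 0},{"offset": [-12,-8,-48],"spin": 0},{"offset": [0,0,0],"spin": 0}])

```text
t: 23.25
tcp_pos: [0.7598, 0.0889, 0.3892]
ee_rot: [-2.974, 0.161, 0.288]
force: [0.3, -0.2, 1.7]
gripper_width: -0.0001
```

```bash
python3 -c "
from h import *
s=st();R=rot(s['ee_rot']);print(R[:,2])
for v in ([50,0,0],[40,-40,0],[0,0,50],[50,-20,0]): print(v,(R.T@np.array(v)).round())"
```

```text
t 23.25 j [-0.1292  0.8327  0.0802  0.4044 -0.2168  2.0897 -1.4559] p [0.7598 0.0889 0.3892] rpy [-2.9744  0.1607  0.2883] tilt 13.3 az 150 F [ 0.3 -0.2  1.7]
[-0.1985  0.1147 -0.9734]
[50, 0, 0] [ 47.  13. -10.]
[40, -40, 0] [ 27.  48. -13.]
[0, 0, 50] [ -8.  -8. -49.]
[50, -20, 0] [ 42.  32. -12.]
```

```bash
python3 -c "
from h import *
togo([.68,-.36,.40])"
```

```text
tool offset [-203.2  405.7  -46.2] rows 9.12 per5 [-40.6  81.1  -9.2]
```

Emit:
send_rows(series=[{"offset": [-20,40,-5],"spin": 0},{"offset": [-20,40,-5],"spin": 0},{"offset": [-20,40,-5],"spin": 0},{"offset": [-20,40,-5],"spin": 0},{"offset": [-20,40,-5],"spin": 0}])

```text
t: 23.75
tcp_pos: [0.7212, -0.134, 0.3883]
ee_rot: [-2.974, 0.175, 0.289]
force: [0.5, 0.0, 0.3]
gripper_width: -0.0001
```

Emit:
send_rows(series=[{"offset": [-20,40,-5],"spin": 0},{"offset": [-20,40,-5],"spin": 0},{"offset": [-20,40,-5],"spin": 0},{"offset": [-20,40,-5],"spin": 0},{"offset": [-20,40,-5],"spin": 0}])

```text
t: 24.25
tcp_pos: [0.668, -0.3492, 0.3806]
ee_rot: [-2.99, 0.155, 0.285]
force: [0.9, 0.2, -0.2]
gripper_width: 0.0003
```

```bash
python3 -c "
from h import *
s=st();R=rot(s['ee_rot']);print(R[:,2])
for v in ([0,0,50],[25,-15,40],[35,-25,0]): print(v,(R.T@np.array(v)).round())"
```

```text
t 24.25 j [ 0.365   0.8174  0.2445  0.4612 -0.1905  2.0891 -0.8217] p [ 0.668  -0.3492  0.3806] rpy [-2.9902  0.1546  0.2846] tilt 12.4 az 152 F [ 0.9  0.2 -0.2]
[-0.1884  0.102  -0.9768]
[0, 0, 50] [ -8.  -7. -49.]
[25, -15, 40] [ 13.  15. -45.]
[35, -25, 0] [26. 33. -9.]
```

Emit:
send_rows(series=[{"offset": [13,15,-45],"spin": 0},{"offset": [13,15,-45],"spin": 0},{"offset": [13,15,-45],"spin": 0},{"offset": [13,15,-45],"spin": 0},{"offset": [0,0,0],"spin": 0}])

```text
t: 24.75
tcp_pos: [0.6779, -0.3622, 0.4569]
ee_rot: [-3.097, 0.043, 0.273]
force: [-0.4, 0.0, 0.9]
gripper_width: -0.0003
```

```bash
python3 -c "
from h import *
s=st();R=rot(s['ee_rot']);print(R[:,2])
for v in ([0,0,50],[25,-15,40],[35,-25,0]): print(v,(R.T@np.array(v)).round())"
```

```text
t 24.75 j [ 0.3703  0.7861  0.3179  0.3409 -0.2522  2.0895 -0.8137] p [ 0.6779 -0.3622  0.4569] rpy [-3.0971  0.0429  0.2725] tilt 3.5 az 150 F [-0.4  0.   0.9]
[-0.0532  0.0313 -0.9981]
[0, 0, 50] [ -2.  -2. -50.]
[25, -15, 40] [ 18.  19. -42.]
[35, -25, 0] [27. 33. -3.]
```

Emit:
send_rows(series=[{"offset": [13,15,-35],"spin": 0},{"offset": [0,0,0],"spin": 0},{"offset": [0,0,0],"spin": 0},{"offset": [0,0,0],"spin": 0},{"offset": [0,0,0],"spin": 0}])

```text
t: 25.25
tcp_pos: [0.6803, -0.3658, 0.4643]
ee_rot: [-3.111, 0.028, 0.271]
force: [0.1, 0.4, -0.1]
gripper_width: 0.0001
```

```bash
python3 -c "
from h import *
s=st();R=rot(s['ee_rot']);print(R[:,2])"
```

```text
t 25.25 j [ 0.3729  0.7899  0.3389  0.3188 -0.2722  2.089  -0.8114] p [ 0.6803 -0.3658  0.4643] rpy [-3.1107  0.0284  0.2709] tilt 2.4 az 148 F [ 0.1  0.4 -0.1]
[-0.0356  0.0222 -0.9991]
```

Emit:
send_rows(series=[{"offset": [14,16,-38],"spin": 0},{"offset": [14,16,-38],"spin": 0},{"offset": [0,0,0],"spin": 0},{"offset": [0,0,0],"spin": 0},{"offset": [0,0,0],"spin": 0}])

```text
t: 25.75
tcp_pos: [0.6813, -0.3708, 0.4965]
ee_rot: [3.128, -0.018, 0.27]
force: [0.2, 0.1, -1.3]
gripper_width: 0.0003
```

```bash
python3 -c "
from h import *
s=st();R=rot(s['ee_rot']);print(R[:,2]);togo([.4825,-.325,.22])"
```

```text
t 25.75 j [ 0.3785  0.7794  0.3865  0.2666 -0.3172  2.0889 -0.8075] p [ 0.6813 -0.3708  0.4965] rpy [ 3.1279 -0.0181  0.2703] tilt 1.3 az -22 F [ 0.2  0.1 -1.3]
[ 0.0211 -0.0083 -0.9997]
tool offset [-184.3 -100.9  271.9] rows 6.87 per5 [-36.9 -20.2  54.4]
```

```bash
cat >> h.py <<'E'
def plan(target,spin,n,s=None):
    s=s or ctrl.get_state();R=rot(s['ee_rot']);dv=(np.array(target)-s['tcp_pos'])*1e3/n
    out=[]
    for i in range(n):
        o=R.T@dv;out.append(o.round(1).tolist());R=R@rot([0,0,np.radians(spin/n)])
    print('spin/row',round(spin/n,2))
    for o in out:print(o)
E
python3 -c "
from h import *
plan([.4825,-.325,.20],-100,12)"
```

```text
spin/row -8.33
[-15.4, -8.4, 24.3]
[-14.0, -10.6, 24.3]
[-12.3, -12.5, 24.3]
[-10.4, -14.1, 24.3]
[-8.2, -15.5, 24.3]
[-5.9, -16.5, 24.3]
[-3.4, -17.2, 24.3]
[-0.9, -17.5, 24.3]
[1.6, -17.5, 24.3]
[4.2, -17.1, 24.3]
[6.6, -16.3, 24.3]
[8.9, -15.1, 24.3]
```

Emit:
send_rows(series=[{"offset": [-15.4,-8.4,24.3],"spin": -8.33},{"offset": [-14,-10.6,24.3],"spin": -8.33},{"offset": [-12.3,-12.5,24.3],"spin": -8.33},{"offset": [-10.4,-14.1,24.3],"spin": -8.33},{"offset": [-8.2,-15.5,24.3],"spin": -8.33}], claw=0)

```text
t: 26.25
tcp_pos: [0.6076, -0.349, 0.3834]
ee_rot: [3.12, -0.006, 0.943]
force: [-0.2, -0.6, 1.0]
gripper_width: 0.0724
```

Emit:
send_rows(series=[{"offset": [-5.9,-16.5,24.3],"spin": -8.33},{"offset": [-3.4,-17.2,24.3],"spin": -8.33},{"offset": [-0.9,-17.5,24.3],"spin": -8.33},{"offset": [1.6,-17.5,24.3],"spin": -8.33},{"offset": [4.2,-17.1,24.3],"spin": -8.33}])

```text
t: 26.75
tcp_pos: [0.5263, -0.325, 0.2599]
ee_rot: [3.121, 0.01, 1.67]
force: [-0.3, 0.1, -0.8]
gripper_width: 0.0854
```

Emit:
send_rows(series=[{"offset": [6.6,-16.3,24.3],"spin": -8.33},{"offset": [8.9,-15.1,24.3],"spin": -8.33},{"offset": [0,0,0],"spin": 0},{"offset": [0,0,0],"spin": 0},{"offset": [0,0,0],"spin": 0}])

```text
t: 27.25
tcp_pos: [0.4962, -0.3164, 0.2135]
ee_rot: [3.122, 0.018, 1.951]
force: [0.2, -0.5, -0.3]
gripper_width: 0.0853
```

```bash
python3 -c "
from h import *
s=st();R=rot(s['ee_rot']);print(R[:,2])
d=get_image('wrist');d['M']=cam(d,s);np.save('w7.npy',d,allow_pickle=True);cv2.imwrite('pics/w7.png',d['img'][:,:,::-1])"
```

```text
t 27.25 j [ 0.3392  0.1988  0.1786  1.6759 -0.0412  1.2443  0.9075] p [ 0.4962 -0.3164  0.2135] rpy [3.1223 0.0178 1.9514] tilt 1.5 az -21 F [ 0.2 -0.5 -0.3]
[ 0.0245 -0.0093 -0.9997]
```

View pics/w7.png

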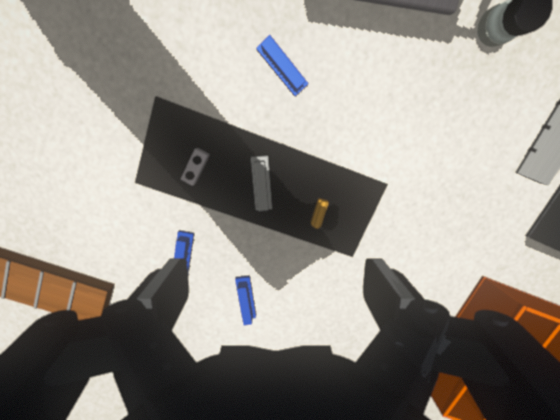

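```bash
python3 -c "
from h import *
d=load('w7');crop(d['img'],220,140,340,230,6.5,'pics/w7c.png')"
```

```text
(no output)
```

View pics/w7c.png

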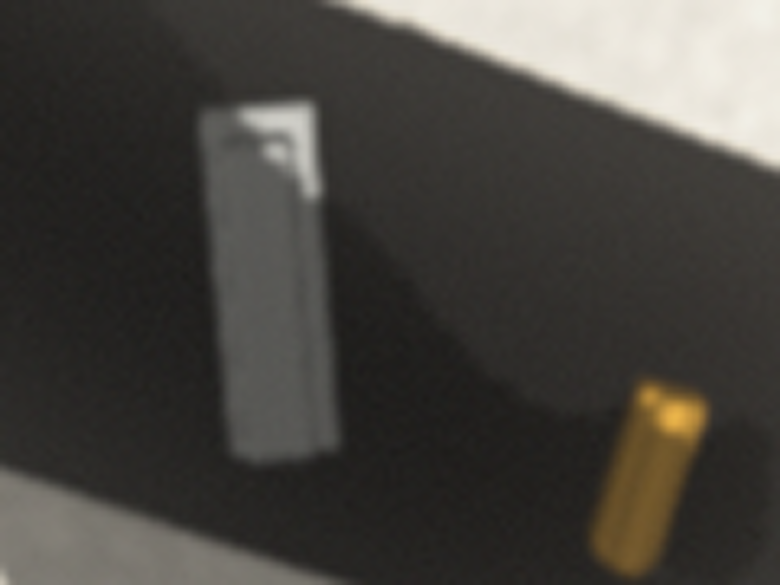

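Run:
```python
from h import *
d=load('w7');u=np.array([[200,107],[315,102],[340,450],[232,462]])/6.5+[220,140]-.42
w=back(d,u,.011,d['M']);print(w);print(w.mean(0))
for i,j in((0,1),(1,2),(3,2),(0,3)):
    v=(w[j]-w[i])[:2];print(np.linalg.norm(v).round(4),np.degrees(np.arctan2(v[1],v[0])).round(1))
b=np.array([[292,135],[322,450]])/6.5+[220,140]-.42
wb=back(d,b,.029,d['M']);v=wb[1]-wb[0];print('blade right',wb,np.degrees(np.arctan2(v[1],v[0])))
# model overlay
def model(x,y,a):
    R=rot([0,0,a]);c=lambda L,W,z:np.array([[sx*L/2,sy*W/2,z] for sx,sy in((1,1),(1,-1),(-1,-1),(-1,1))])@R.T+[x,y,0]
    return c(.064,.020,.011),c(.056,.012,.029)
from scipy.optimize import least_squares
# order: TL(+L,?)...
m=w.mean(0);
for a in np.radians([113,114,115,116,117]):
    F,B=model(m[0],m[1],a);print(np.degrees(a),((proj(d,F,d['M'])-[220,140]+.42)*6.5).round().tolist(),((proj(d,B,d['M'])-[220,140]+.42)*6.5).round().tolist())
```

```text
[[ 0.4612 -0.2952  0.011 ]
 [ 0.4798 -0.2868  0.011 ]
 [ 0.5076 -0.345   0.011 ]
 [ 0.4897 -0.3546  0.011 ]]
[ 0.4846 -0.3204  0.011 ]
0.0204 24.2
0.0645 -64.4
0.0204 28.1
0.0659 -64.4
blade right [[ 0.4775 -0.2915  0.029 ]
 [ 0.5025 -0.3413  0.029 ]] -63.32826626702487
113.0 [[210.0, 109.0], [322.0, 106.0], [331.0, 452.0], [225.0, 455.0]] [[228.0, 145.0], [299.0, 143.0], [309.0, 460.0], [241.0, 462.0]]
114.00000000000001 [[206.0, 110.0], [319.0, 105.0], [334.0, 451.0], [228.0, 455.0]] [[225.0, 145.0], [296.0, 142.0], [311.0, 459.0], [244.0, 462.0]]
115.0 [[203.0, 111.0], [316.0, 105.0], [337.0, 450.0], [231.0, 456.0]] [[222.0, 146.0], [293.0, 142.0], [314.0, 458.0], [247.0, 462.0]]
116.00000000000001 [[200.0, 112.0], [313.0, 104.0], [340.0, 449.0], [234.0, 457.0]] [[220.0, 147.0], [290.0, 141.0], [317.0, 458.0], [250.0, 463.0]]
117.0 [[197.0, 114.0], [309.0, 103.0], [343.0, 448.0], [237.0, 457.0]] [[217.0, 148.0], [287.0, 141.0], [320.0, 457.0], [252.0, 463.0]]
```

```bash
python3 -c "
from h import *
s=st();plan([.4846,-.3198,.08],-3.7,5)
s['tcp_pos']=np.array([.4846,-.3198,.08]);plan([.4846,-.3198,.014],0,4)"
```

```text
t 27.3 j [ 0.3392  0.1989  0.1786  1.6758 -0.0412  1.2441  0.908 ] p [ 0.4963 -0.3164  0.2135] rpy [3.1223 0.0179 1.9521] tilt 1.5 az -21 F [-0.   0.2  0.7]
spin/row -0.74
[0.7, -2.9, 26.6]
[0.7, -2.9, 26.6]
[0.8, -2.9, 26.6]
[0.8, -2.9, 26.6]
[0.9, -2.9, 26.6]
spin/row 0.0
[1.2, -4.0, 49.8]
[1.2, -4.0, 49.8]
[1.2, -4.0, 49.8]
[1.2, -4.0, 49.8]
```

Emit:
send_rows(series=[{"offset": [0.7,-2.9,26.6],"spin": -0.9},{"offset": [0.7,-2.9,26.6],"spin": -0.9},{"offset": [0.8,-2.9,26.6],"spin": -0.9},{"offset": [0.8,-2.9,26.6],"spin": -0.9},{"offset": [0,0,0],"spin": 0}], claw=100, newtons=60)

```text
t: 27.8
tcp_pos: [0.4842, -0.318, 0.1028]
ee_rot: [3.128, 0.014, 2.016]
force: [-0.3, 0.4, -0.6]
gripper_width: 0.0521
```

```bash
python3 -c "
from h import *
s=st();plan([.4846,-.3198,.014],0,5)
d=get_image('wrist');d['M']=cam(d,s);np.save('w8.npy',d,allow_pickle=True);cv2.imwrite('pics/w8.png',d['img'][:,:,::-1])"
```

```text
t 27.8 j [ 0.3629  0.2801  0.1677  1.8162 -0.058   1.0307  0.9982] p [ 0.4842 -0.318   0.1028] rpy [3.1278 0.0137 2.0158] tilt 1.1 az -19 F [-0.3  0.4 -0.6]
spin/row 0.0
[-0.1, -0.3, 17.8]
[-0.1, -0.3, 17.8]
[-0.1, -0.3, 17.8]
[-0.1, -0.3, 17.8]
[-0.1, -0.3, 17.8]
```

View pics/w8.png

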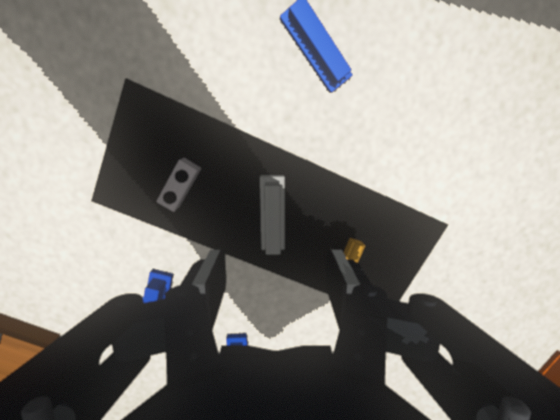

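Emit:
send_rows(series=[{"offset": [0,-0.2,20],"spin": 0},{"offset": [0,-0.2,20],"spin": 0},{"offset": [0,-0.2,20],"spin": 0},{"offset": [0,0,12],"spin": 0},{"offset": [0,0,6],"spin": 0}])

```text
t: 28.35
tcp_pos: [0.4876, -0.3199, 0.028]
ee_rot: [3.124, 0.018, 2.016]
force: [-0.4, 0.7, 0.1]
gripper_width: 0.0519
```

```bash
python3 -c "
from h import *
s=st();togo([.4846,-.3198,.014])
d=get_image('wrist');d['M']=cam(d,s);crop(d['img'],150,150,400,340,3,'pics/w9.png')
s=st()"
```

```text
t 28.35 j [ 0.3741  0.3747  0.1577  1.8679 -0.0798  0.88    1.0162] p [ 0.4876 -0.3199  0.028 ] rpy [3.1242 0.0181 2.0164] tilt 1.4 az -21 F [-0.4  0.7  0.1]
tool offset [ 1.6 -2.9 13.9] rows 0.29 per5 [ 0.3 -0.6  2.8]
t 28.4 j [ 0.3742  0.3754  0.1576  1.8686 -0.0799  0.8794  1.0164] p [ 0.4872 -0.3197  0.0273] rpy [3.1247 0.0174 2.0165] tilt 1.4 az -20 F [-1.1  0.3 -0.2]
```

View pics/w9.png

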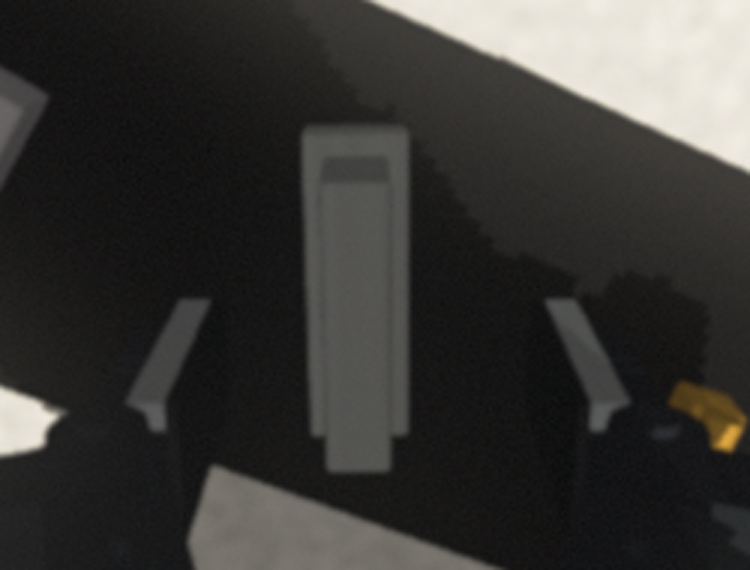

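Emit:
send_rows(series=[{"offset": [0.8,-1.6,3],"spin": 0},{"offset": [0.8,-1.6,4],"spin": 0},{"offset": [0,0,4],"spin": 0},{"offset": [0,0,2],"spin": 0},{"offset": [0,0,0],"spin": 0}])

```text
t: 28.9
tcp_pos: [0.4833, -0.3196, 0.0143]
ee_rot: [3.125, 0.017, 2.017]
force: [-0.4, 0.1, 0.5]
gripper_width: 0.052
```

```bash
python3 -c "
from h import *
s=st();togo([.4846,-.3198,.014])
"
```

```text
t 28.9 j [ 0.3787  0.3881  0.1559  1.8837 -0.0835  0.8522  1.0229] p [ 0.4833 -0.3196  0.0143] rpy [3.1249 0.0172 2.0167] tilt 1.4 az -20 F [-0.4  0.1  0.5]
tool offset [-0.7  1.1  0.3] rows 0.03 per5 [-0.1  0.2  0.1]
```

Close on the blade.

Emit:
send_rows(series=[{"offset": [0,0,0],"spin": 0},{"offset": [0,0,0],"spin": 0},{"offset": [0,0,0],"spin": 0},{"offset": [0,0,0],"spin": 0},{"offset": [0,0,0],"spin": 0}], claw=255, newtons=60)

```text
t: 29.4
tcp_pos: [0.4837, -0.3198, 0.0149]
ee_rot: [3.124, 0.018, 2.017]
force: [-0.4, 1.5, 4.5]
gripper_width: 0.0105
```

Emit:
send_rows(series=[{"offset": [0,0,-5],"spin": 0},{"offset": [0,0,-10],"spin": 0},{"offset": [0,0,-20],"spin": 0},{"offset": [0,0,-30],"spin": 0},{"offset": [0,0,0],"spin": 0}])

```text
t: 29.9
tcp_pos: [0.484, -0.3206, 0.084]
ee_rot: [3.121, 0.023, 2.016]
force: [0.7, -0.9, -0.6]
gripper_width: 0.0103
```

```bash
python3 -c "
from h import *
s=st()
d=get_image('wrist');d['M']=cam(d,s);crop(d['img'],100,150,420,360,2.4,'pics/w10.png')
"
```

```text
t 29.9 j [ 0.3679  0.2962  0.1672  1.8395 -0.0638  0.9804  1.0077] p [ 0.484  -0.3206  0.084 ] rpy [3.1209 0.0226 2.0163] tilt 1.8 az -22 F [ 0.7 -0.9 -0.6]
```

View pics/w10.png

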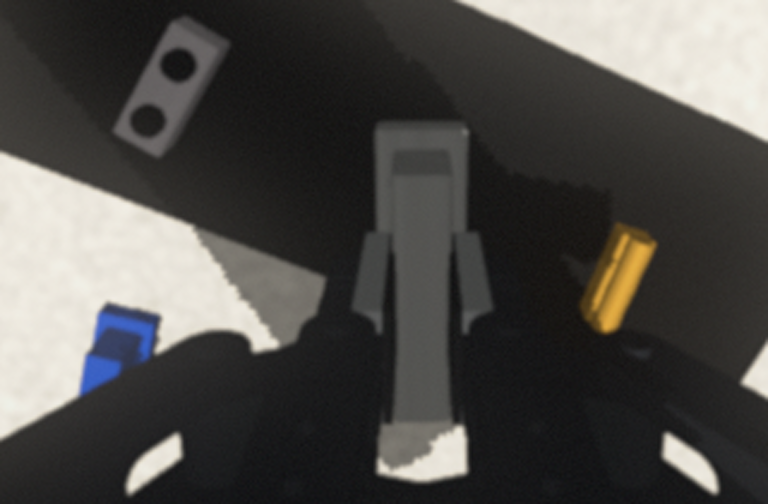

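```bash
cat > held.py <<'E'
from h import *
def tool_pt(d,uv,ztool):
    return back(d,uv,ztool,d['hand_eye'])
E
python3 - <<'E'
from held import *
d=get_image('wrist')
U=lambda p:np.array(p)/2.4+[100,150]-.4
f=tool_pt(d,U([[376,124],[467,124]]),.0039);print('foot far',f*1e3, 'c from far',f[:,0]*1e3-32)
b=tool_pt(d,U([[395,176],[450,176],[395,421],[450,421]]),-.0141);print('blade',b*1e3)
E
```

```text
foot far [[32.0514 -9.5027  3.9   ]
 [32.0456  9.9227  3.9   ]] c from far [0.0514 0.0456]
blade [[ 26.3166  -4.8505 -14.1   ]
 [ 26.3133   5.6669 -14.1   ]
 [-28.4407  -5.4367 -14.1   ]
 [-28.4451   6.2456 -14.1   ]]
```

Run:
```python
from h import *
p=np.load('hp.npy')
c=rot([0,0,p[2]])@np.array([.012,-.040,0])+[p[0],p[1],0];print('plate by hp',c)
a=np.array([[.4928,.0921],[.5172,-.0016]]);b=np.array([[.4401,.0837],[.4637,-.01]])
n=np.array([np.cos(.2531),np.sin(.2531)]);print('F',a@n,'R',b@n,'c',c[:2]@n)
t=load('top')
for q in ([.012-.033,-.04-.058,.178],[.012-.033,-.04+.058,.178],[.012+.033,-.04+.058,.178],[.012+.033,-.04-.058,.178]):
    w=rot([0,0,p[2]])@np.array(q)+[p[0],p[1],0];print(((proj(t,w)-[190,165])*4.6).round())
s=st();plan([s['tcp_pos'][0]+.0,-.25,.30],0,5)
s['tcp_pos']=np.array([.484,-.25,.30]);plan([c[0],c[1],.26],11,7,s)
```

```text
plate by hp [0.4796 0.0397 0.    ]
F [0.5002 0.5003] R [0.447  0.4464] c 0.4742335082211227
[[ 96. 365.]]
[[308. 305.]]
[[342. 427.]]
[[129. 486.]]
t 30.0 j [ 0.3681  0.2996  0.1666  1.8432 -0.0642  0.978   1.0081] p [ 0.4823 -0.3194  0.0804] rpy [3.1237 0.0187 2.0167] tilt 1.5 az -21 F [-0.2  0.9 -1.6]
spin/row 0.0
[11.7, 6.8, -44.0]
[11.7, 6.8, -44.0]
[11.7, 6.8, -44.0]
[11.7, 6.8, -44.0]
[11.7, 6.8, -44.0]
spin/row 1.57
[37.7, 17.2, 5.3]
[38.2, 16.1, 5.3]
[38.6, 15.1, 5.3]
[39.0, 14.0, 5.3]
[39.4, 13.0, 5.3]
[39.7, 11.9, 5.3]
[40.0, 10.8, 5.3]
```

Emit:
send_rows(series=[{"offset": [6,4,-46],"spin": 0},{"offset": [12,7,-46],"spin": 0},{"offset": [12,7,-46],"spin": 0},{"offset": [12,7,-46],"spin": 0},{"offset": [12,7,-40],"spin": 0}])

```text
t: 30.5
tcp_pos: [0.482, -0.254, 0.3044]
ee_rot: [3.125, 0.017, 2.017]
force: [1.6, 0.4, -0.8]
gripper_width: 0.0104
```

Emit:
send_rows(series=[{"offset": [37.7,17.2,5],"spin": 1.6},{"offset": [38.2,16.1,5],"spin": 1.6},{"offset": [38.6,15.1,5],"spin": 1.6},{"offset": [39,14,5],"spin": 1.6},{"offset": [39.4,13,5],"spin": 1.6}])

```text
t: 31.0
tcp_pos: [0.4785, -0.0461, 0.2749]
ee_rot: [3.124, 0.014, 1.876]
force: [0.8, -0.0, -2.1]
gripper_width: 0.0101
```

```bash
python3 -c "
from h import *
s=st();plan([.476,-.03,.26],3,3)
"
```

```text
t 31.0 j [ 0.071  -0.0444 -0.0714  1.8068  0.0054  1.3581  0.3038] p [ 0.4785 -0.0461  0.2749] rpy [3.1241 0.0143 1.8759] tilt 1.3 az -22 F [ 0.8 -0.  -2.1]
spin/row 1.0
[5.4, 0.7, 4.9]
[5.4, 0.6, 4.9]
[5.5, 0.5, 4.9]
```

```bash
python3 -c "
from h import *
s=st()
d=get_image('wrist');d['M']=cam(d,s);np.save('w11.npy',d,allow_pickle=True);cv2.imwrite('pics/w11.png',d['img'][:,:,::-1])
print(proj(d,[[.4796,.0397,.174],[.4875,.067-.0,.174]],d['M']))
"
```

```text
t 31.0 j [ 0.071  -0.0444 -0.0714  1.8068  0.0054  1.3581  0.3038] p [ 0.4785 -0.0461  0.2749] rpy [3.1241 0.0143 1.8759] tilt 1.3 az -22 F [ 0.8 -0.  -2.1]
[[307.0433 107.8767]
 [328.7556  74.8163]]
```

View pics/w11.png

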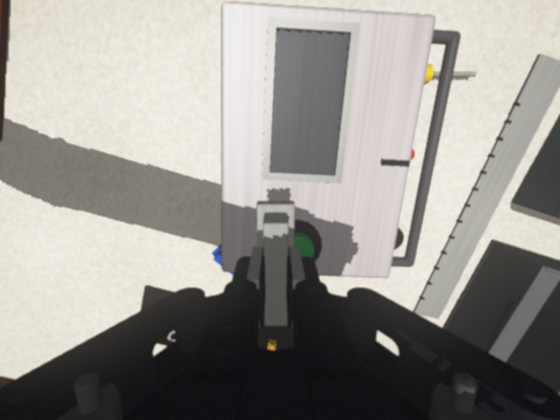

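```bash
python3 -c "
from h import *
d=load('w11');crop(d['img'],215,0,470,200,3.1,'pics/w11c.png')
p=np.load('hp.npy');W=lambda q:rot([0,0,p[2]])@(np.array(q)/1e3)+[p[0],p[1],0]
print(((proj(d,[W([-124,0,65]),W([-80,0,170]),W([-60,0,170])],d['M'])-[215,0])*3.1).round())
"
```

```text
[[596. 478.]
 [609. 510.]
 [536. 506.]]
```

View pics/w11c.png

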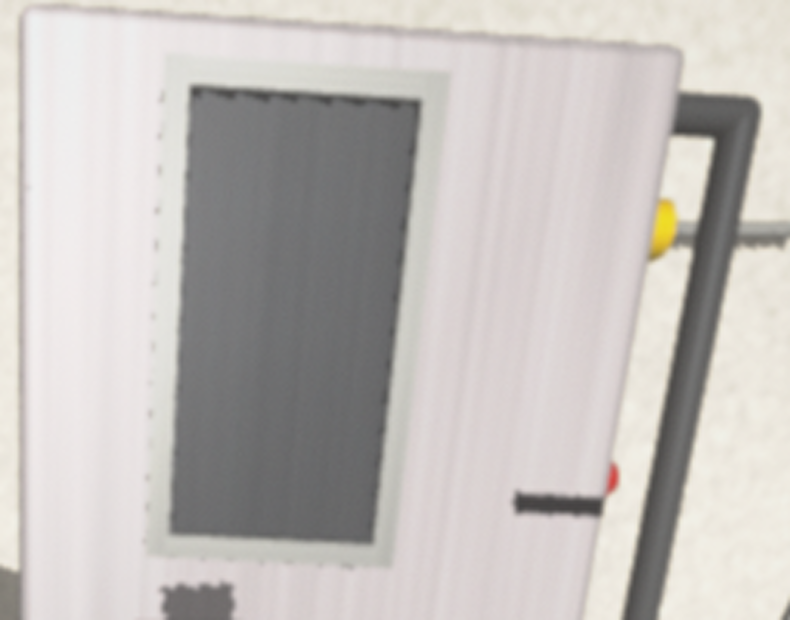

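Run:
```python
from h import *
d=load('w11');U=lambda q:np.array(q)/3.1+[215,0]-.35
for nm,q,z in(('floor',[[190,88],[422,102],[372,543],[170,534]],.177),('rim',[[168,57],[450,72],[390,565],[147,553]],.176),('slot',[[516,501],[603,507]],.17)):
    w=back(d,U(q),z,d['M']);print(nm,w.round(4)[:,:2].tolist(),w.mean(0),[np.linalg.norm(w[(i+1)%len(w)]-w[i]).round(4) for i in range(len(w))]);h=inh(w);print(h.round(1).tolist(),h.mean(0))
```

```text
floor [[0.4402, 0.0838], [0.4925, 0.0975], [0.5181, -0.0028], [0.4663, -0.0164]] [0.4793 0.0405 0.177 ] [np.float64(0.054), np.float64(0.1035), np.float64(0.0536), np.float64(0.1035)]
[[39.1, -92.5, 177.0], [-15.0, -92.7, 177.0], [-14.7, 10.8, 177.0], [38.9, 11.0, 177.0]] [ 12.074  -40.8304 177.    ]
rim [[0.4335, 0.0885], [0.4966, 0.1055], [0.5251, -0.007], [0.462, -0.0232]] [0.4793 0.0409 0.176 ] [np.float64(0.0654), np.float64(0.1161), np.float64(0.0651), np.float64(0.1153)]
[[44.4, -98.7, 176.0], [-20.9, -99.4, 176.0], [-20.4, 16.6, 176.0], [44.8, 16.6, 176.0]] [ 11.9615 -41.2362 176.    ]
slot [[0.5531, 0.0188], [0.5764, 0.0244]] [0.5648 0.0216 0.17  ] [np.float64(0.0239), np.float64(0.0239)]
[[-54.0, -1.4, 170.0], [-77.9, -0.9, 170.0]] [-65.9586  -1.1384 170.    ]
```

```bash
python3 -c "
from h import *
s=st();plan([.4793,.0402,.225],3,4)
"
```

```text
t 31.05 j [ 0.0663 -0.0445 -0.0807  1.8086  0.0021  1.3577  0.2966] p [ 0.4782 -0.0382  0.2741] rpy [3.1244 0.0111 1.8822] tilt 1.2 az -15 F [ 0.1  8.2 -2.4]
spin/row 0.75
[18.7, 6.0, 12.2]
[18.8, 5.8, 12.2]
[18.9, 5.6, 12.2]
[18.9, 5.3, 12.2]
```

Emit:
send_rows(series=[{"offset": [18.7,6,12.2],"spin": 0.8},{"offset": [18.8,5.8,12.2],"spin": 0.8},{"offset": [18.9,5.6,12.2],"spin": 0.8},{"offset": [18.9,5.3,12.2],"spin": 0.9},{"offset": [0,0,0],"spin": 0}])

```text
t: 31.55
tcp_pos: [0.4795, 0.033, 0.224]
ee_rot: [3.126, 0.012, 1.823]
force: [-0.1, 0.4, -2.8]
gripper_width: 0.0102
```

Emit:
send_rows(series=[{"offset": [0,0,0],"spin": 0},{"offset": [0,0,0],"spin": 0},{"offset": [0,0,0],"spin": 0},{"offset": [0,0,0],"spin": 0},{"offset": [0,0,0],"spin": 0}])

```text
t: 32.05
tcp_pos: [0.4812, 0.0302, 0.2269]
ee_rot: [3.121, 0.014, 1.819]
force: [-0.5, 0.9, -3.2]
gripper_width: 0.0102
```

```bash
python3 -c "
from h import *
s=st();togo([.4793,.0402,.1855])
d=get_image('wrist');d['M']=cam(d,s);np.save('w12.npy',d,allow_pickle=True);cv2.imwrite('pics/w12.png',d['img'][:,:,::-1])
"
```

```text
t 32.05 j [-0.0039 -0.0137 -0.1581  1.8751  0.0104  1.2586  0.0833] p [0.4812 0.0302 0.2269] rpy [3.1213 0.0138 1.819 ] tilt 1.4 az -20 F [-0.5  0.9 -3.2]
tool offset [10.8 -0.2 41.3] rows 0.85 per5 [ 2.2 -0.   8.3]
```

View pics/w12.png

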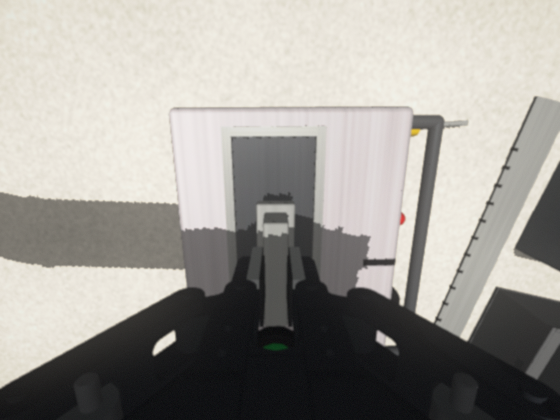

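Emit:
send_rows(series=[{"offset": [5.5,0,5],"spin": 0},{"offset": [5.3,0,10],"spin": 0},{"offset": [0,0,10],"spin": 0},{"offset": [0,0,8],"spin": 0},{"offset": [0,0,3],"spin": 0}])

```text
t: 32.6
tcp_pos: [0.4785, 0.0405, 0.1891]
ee_rot: [3.124, 0.014, 1.82]
force: [-0.6, -0.2, -1.0]
gripper_width: 0.0101
```

Emit:
send_rows(series=[{"offset": [0,0,0],"spin": 0},{"offset": [0,0,0],"spin": 0},{"offset": [0,0,0],"spin": 0},{"offset": [0,0,0],"spin": 0},{"offset": [0,0,0],"spin": 0}])

```text
t: 33.1
tcp_pos: [0.4794, 0.0407, 0.1908]
ee_rot: [3.121, 0.014, 1.819]
force: [0.3, 0.3, -0.7]
gripper_width: 0.0103
```

```bash
python3 -c "
from h import *
s=st();togo([.4793,.0402,.1855])
d=get_image('wrist');d['M']=cam(d,s);np.save('w13.npy',d,allow_pickle=True);crop(d['img'],150,100,430,310,2.8,'pics/w13.png')
"
```

```text
t 33.1 j [-0.0157  0.0105 -0.1714  1.927   0.0155  1.1831  0.056 ] p [0.4794 0.0407 0.1908] rpy [3.1212 0.0138 1.8194] tilt 1.4 az -20 F [ 0.3  0.3 -0.7]
tool offset [-0.4 -0.3  5.3] rows 0.11 per5 [-0.1 -0.1  1.1]
```

View pics/w13.png

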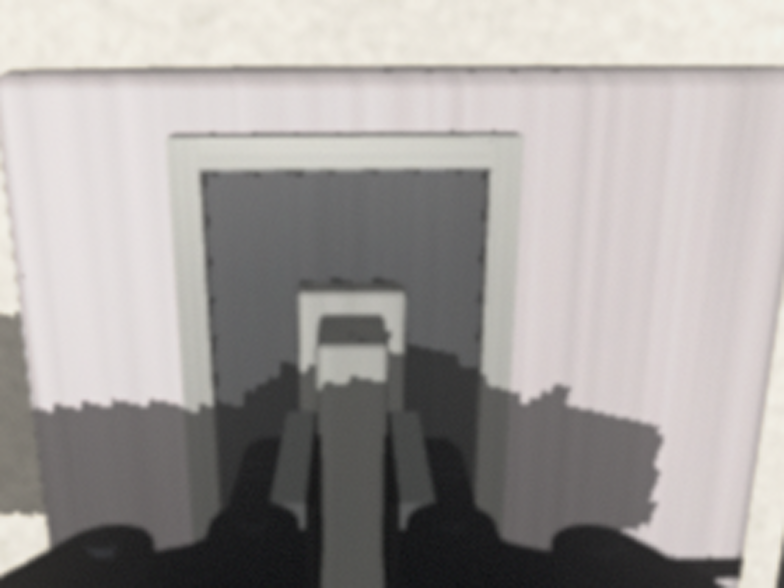

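Emit:
send_rows(series=[{"offset": [0,0,2],"spin": 0},{"offset": [0,0,2],"spin": 0},{"offset": [0,0,1],"spin": 0},{"offset": [0,0,0],"spin": 0},{"offset": [0,0,0],"spin": 0}])

```text
t: 33.65
tcp_pos: [0.4793, 0.0407, 0.1858]
ee_rot: [3.122, 0.014, 1.82]
force: [-3.7, 1.5, 3.6]
gripper_width: 0.0108
```

```bash
python3 -c "
from h import *
s=st();togo([.4793,.0402,.1855])"
```

```text
t 33.65 j [-0.0159  0.0147 -0.1717  1.9334  0.0163  1.173   0.0552] p [0.4793 0.0407 0.1858] rpy [3.1217 0.0137 1.8196] tilt 1.4 az -20 F [-3.7  1.5  3.6]
tool offset [-0.5 -0.1  0.3] rows 0.01 per5 [-0.1 -0.   0.1]
```

Emit:
send_rows(series=[{"offset": [0,0,0],"spin": 0},{"offset": [0,0,0],"spin": 0},{"offset": [0,0,0],"spin": 0},{"offset": [0,0,0],"spin": 0},{"offset": [0,0,0],"spin": 0}], claw=100)

```text
t: 34.15
tcp_pos: [0.4793, 0.0406, 0.1856]
ee_rot: [3.122, 0.014, 1.82]
force: [0.3, -0.7, -0.5]
gripper_width: 0.0517
```

Emit:
send_rows(series=[{"offset": [0,0,-10],"spin": 0},{"offset": [0,0,-20],"spin": 0},{"offset": [0,0,-30],"spin": 0},{"offset": [0,0,-30],"spin": 0},{"offset": [0,0,0],"spin": 0}])

```text
t: 34.65
tcp_pos: [0.4791, 0.0418, 0.2805]
ee_rot: [3.115, 0.015, 1.819]
force: [0.6, 0.2, 0.1]
gripper_width: 0.0522
```

```bash
python3 -c "
from h import *
s=st()
d=get_image('wrist');d['M']=cam(d,s);np.save('w14.npy',d,allow_pickle=True);cv2.imwrite('pics/w14.png',d['img'][:,:,::-1]);crop(d['img'],150,120,430,330,2.8,'pics/w14c.png')
"
```

```text
t 34.65 j [-0.0148 -0.0474 -0.1676  1.7981  0.005   1.3623  0.0656] p [0.4791 0.0418 0.2805] rpy [3.1146 0.0146 1.8195] tilt 1.8 az -14 F [0.6 0.2 0.1]
```

View pics/w14c.png

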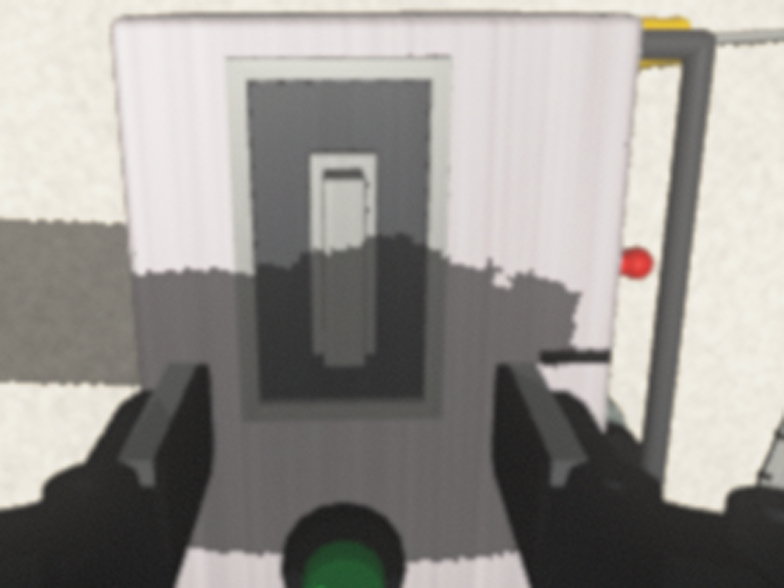

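Run:
```python
from h import *
np.save('hp.npy',np.array([.5013,.0049,3.3947,0]))
d=load('w14');U=lambda q:np.array(q)/2.8+[150,120]-.35
for nm,q,z in(('foot',[[311,155],[377,155],[373,355],[313,355]],.182),('floor',[[247,80],[432,81],[424,402],[260,398]],.177)):
    w=back(d,U(q),z,d['M']);print(nm,inh(w).round(1).tolist(),inh(w).mean(0))
# wheel check from ball 
b=back(d,U([[637,263]]),.065,d['M']);print('ball h',inh(b),b)
p=np.load('hp.npy')
w=rot([0,0,p[2]])@np.array([.012,.075,.182])+[p[0],p[1],0];print('button',w)
s=st();plan([w[0],w[1],.22],0,4)
```

```text
foot [[21.1, -70.7, 182.0], [1.7, -70.5, 182.0], [2.7, -6.9, 182.0], [21.6, -7.2, 182.0]] [ 11.7842 -38.8364 182.    ]
floor [[39.4, -91.9, 177.0], [-14.6, -91.3, 177.0], [-14.4, 12.3, 177.0], [39.3, 9.9, 177.0]] [ 12.4291 -40.2746 177.    ]
ball h [[-124.2576    0.7168   65.    ]] [[0.6218 0.0353 0.065 ]]
button [ 0.5085 -0.0707  0.182 ]
t 34.7 j [-0.0148 -0.046  -0.1676  1.8014  0.0051  1.3604  0.0655] p [0.4784 0.0416 0.2782] rpy [3.1173 0.0143 1.8195] tilt 1.6 az -16 F [-0.2 -0.3 -1.3]
spin/row 0.0
[-28.9, 0.0, 15.0]
[-28.9, 0.0, 15.0]
[-28.9, 0.0, 15.0]
[-28.9, 0.0, 15.0]
```

Emit:
send_rows(series=[{"offset": [-29,0,0],"spin": 0},{"offset": [-29,0,5],"spin": 0},{"offset": [-29,0,20],"spin": 0},{"offset": [-29,0,20],"spin": 0},{"offset": [0,0,0],"spin": 0}], claw=255)

```text
t: 35.2
tcp_pos: [0.5052, -0.0756, 0.2287]
ee_rot: [3.127, 0.013, 1.814]
force: [1.4, 0.2, -0.2]
gripper_width: 0.0
```

```bash
python3 -c "
from h import *
d=load('top');print('top est',back(d,np.array([[432,340]])/4.6+[190,165]-.4,.186))
s=st()
d=get_image('wrist');d['M']=cam(d,s);cv2.imwrite('pics/w15.png',d['img'][:,:,::-1])
print(proj(d,[.5085,-.0707,.186],d['M']))
s=st();togo([.5085,-.0707,.195])
"
```

```text
top est [[ 0.5078 -0.072   0.186 ]]
t 35.2 j [ 0.0972  0.0425 -0.0431  1.8144  0.0109  1.267   0.2944] p [ 0.5052 -0.0756  0.2287] rpy [3.1272 0.0133 1.8141] tilt 1.1 az -29 F [ 1.4  0.2 -0.2]
[[280.396  227.3502]]
t 35.25 j [ 0.0958  0.041  -0.0458  1.8131  0.0098  1.2684  0.2927] p [ 0.5057 -0.0732  0.2301] rpy [3.1255 0.0127 1.8161] tilt 1.2 az -24 F [-1.1  0.3 -0.7]
tool offset [ 2.2  2.8 35.1] rows 0.71 per5 [0.4 0.6 7. ]
```

View pics/w15.png

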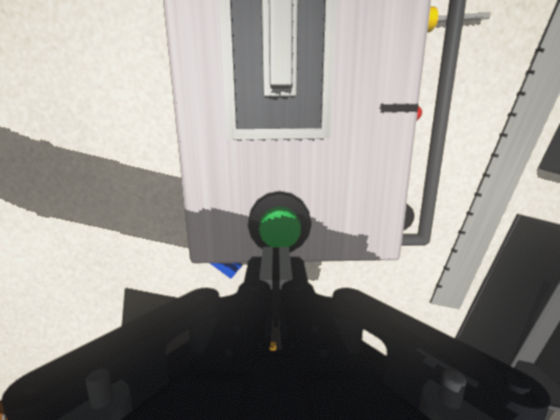

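Emit:
send_rows(series=[{"offset": [1,1.4,10],"spin": 0},{"offset": [1,1.4,10],"spin": 0},{"offset": [0,0,8],"spin": 0},{"offset": [0,0,4],"spin": 0},{"offset": [0,0,0],"spin": 0}])

```text
t: 35.75
tcp_pos: [0.5094, -0.0687, 0.1995]
ee_rot: [3.123, 0.013, 1.82]
force: [-0.4, 0.1, 0.0]
gripper_width: 0.0002
```

```bash
python3 -c "
from h import *
s=st();togo([.5085,-.0707,.18])
"
```

```text
t 35.75 j [ 0.0912  0.0657 -0.0511  1.851   0.0116  1.203   0.2856] p [ 0.5094 -0.0687  0.1995] rpy [3.1227 0.0135 1.8201] tilt 1.3 az -21 F [-0.4  0.1  0. ]
tool offset [-1.4 -1.7 19.5] rows 0.39 per5 [-0.3 -0.3  3.9]
```

Emit:
send_rows(series=[{"offset": [-1.2,-1.5,3],"spin": 0},{"offset": [0,0,3],"spin": 0},{"offset": [0,0,3],"spin": 0},{"offset": [0,0,3],"spin": 0},{"offset": [0,0,0],"spin": 0}])

```text
t: 36.25
tcp_pos: [0.509, -0.0708, 0.1882]
ee_rot: [3.122, 0.014, 1.819]
force: [-0.9, -1.5, 4.6]
gripper_width: 0.0001
```

```bash
python3 -c "
from h import *
s=st();togo([.5085,-.0707,.18])
"
```

```text
t 36.25 j [ 0.0937  0.073  -0.0496  1.8674  0.0121  1.1782  0.2885] p [ 0.509  -0.0708  0.1882] rpy [3.1216 0.0139 1.8194] tilt 1.4 az -21 F [-0.9 -1.5  4.6]
tool offset [ 0.3 -0.6  8.1] rows 0.16 per5 [ 0.1 -0.1  1.6]
```

Emit:
send_rows(series=[{"offset": [0,0,2],"spin": 0},{"offset": [0,0,2],"spin": 0},{"offset": [0,0,0],"spin": 0},{"offset": [0,0,0],"spin": 0},{"offset": [0,0,0],"spin": 0}])

```text
t: 36.75
tcp_pos: [0.5091, -0.0708, 0.1859]
ee_rot: [3.121, 0.014, 1.819]
force: [-8.2, -0.0, 17.4]
gripper_width: -0.0001
```

```bash
python3 -c "
from h import *
s=st()
"
```

```text
t 36.75 j [ 0.0938  0.0744 -0.0497  1.8706  0.0122  1.1726  0.2883] p [ 0.5091 -0.0708  0.1859] rpy [3.1207 0.0142 1.8193] tilt 1.4 az -20 F [-8.2 -0.  17.4]
```

```bash
python3 -c "
from h import *
d=get_image('scene');crop(d['img'],230,120,350,210,6.5,'pics/s14.png')
"
```

```text
(no output)
```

View pics/s14.png

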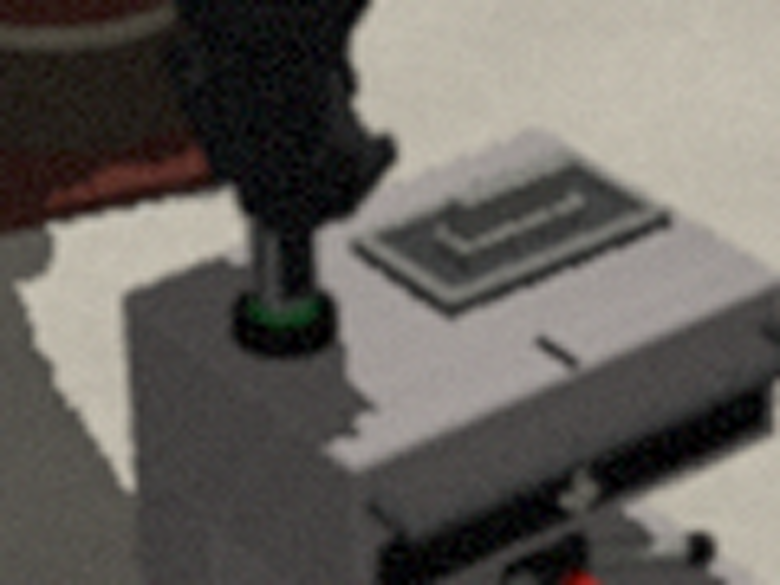

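Emit:
send_rows(series=[{"offset": [0,0,1],"spin": 0},{"offset": [0,0,0.5],"spin": 0},{"offset": [0,0,0],"spin": 0},{"offset": [0,0,0],"spin": 0},{"offset": [0,0,0],"spin": 0}])

```text
t: 37.3
tcp_pos: [0.5093, -0.0708, 0.1857]
ee_rot: [3.12, 0.014, 1.819]
force: [-13.8, 0.6, 29.4]
gripper_width: -0.0002
```

Emit:
send_rows(series=[{"offset": [0,0,-4],"spin": 0},{"offset": [0,0,-8],"spin": 0},{"offset": [0,0,-20],"spin": 0},{"offset": [0,0,-30],"spin": 0},{"offset": [0,0,-40],"spin": 0}])

```text
t: 37.8
tcp_pos: [0.5058, -0.0696, 0.2842]
ee_rot: [3.125, 0.013, 1.82]
force: [0.6, -0.1, 0.8]
gripper_width: -0.0
```

Emit:
send_rows(series=[{"offset": [-30,0,-30],"spin": 0},{"offset": [-40,0,-30],"spin": 0},{"offset": [-40,0,0],"spin": 0},{"offset": [-40,0,0],"spin": 0},{"offset": [0,0,0],"spin": 0}])

```text
t: 38.3
tcp_pos: [0.5417, -0.2207, 0.3459]
ee_rot: [3.124, 0.015, 1.812]
force: [-1.0, 0.4, -1.1]
gripper_width: -0.0
```

```bash
python3 -c "
from h import *
s=st()
d=get_image('scene');cv2.imwrite('pics/fin_s.png',d['img'][:,:,::-1]);crop(d['img'],230,130,390,250,5,'pics/fin_sc.png')
d=get_image('top');cv2.imwrite('pics/fin_t.png',d['img'][:,:,::-1])
"
```

```text
t 38.3 j [ 0.2297  0.1472  0.0905  1.4647 -0.0098  1.5069  0.5613] p [ 0.5417 -0.2207  0.3459] rpy [3.1236 0.0153 1.8124] tilt 1.4 az -27 F [-1.   0.4 -1.1]
```

View pics/fin_sc.png

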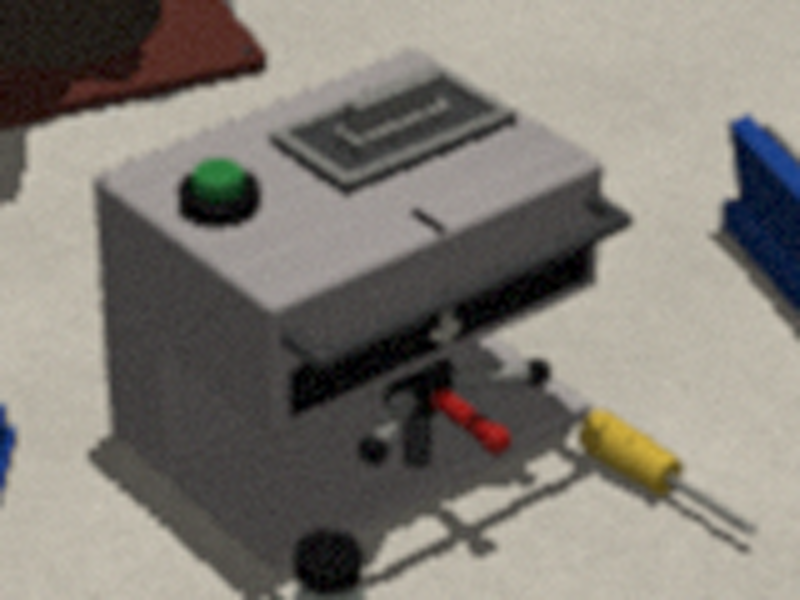

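View pics/fin_t.png

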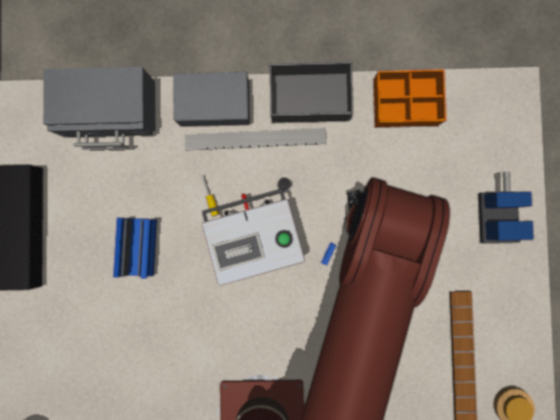

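View pics/fin_s.png

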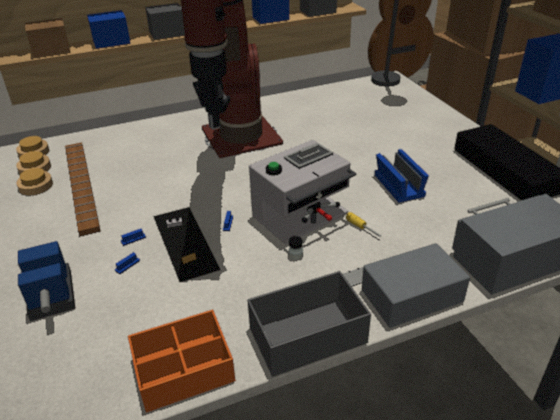

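Run:
```python
from wheel import *
d=load('scene');wheel(d,np.array([[497,438],[538,371],[374,449]])/5+[230,130]-.4,cam(d))
s=ctrl.get_state();print(s['joint_velocities'].round(3),s['force'])
```

```text
[0.5589 0.021  0.2424] theta deg -0.61 [-0.   0.1 -0.  -0.   0.1 -0.1]
[-0.023 -0.02  -0.035  0.014 -0.006  0.002 -0.005] [-0.6335  1.408   0.5599]
```

```bash
python3 -c "
from rig import ctrl
print(ctrl.job_done())"
```

```text
the job is handed in; nothing more can be done
None
```

I did all three steps in the order asked and handed the job in at about 38 s of the 72 s allowed. No verdict was reported.

- **Wheel:** I leaned the tool about 31° and pushed the spokes round. My first alignment went about 6° too far, so I pushed the red spoke back from the other side. The last checks put it between 0.6° and 1.2° from the arrow, depending on the camera. The red ball is within about 1.3 mm of where it should be.
- **Insert:** I gripped the steel one by its blade and stood it lengthwise on the heating plate. A wrist-camera picture after release showed it upright, about 1.5 mm from the middle of the plate floor.
- **Button:** I pressed until it would go no further, with the force rising to 29 N and no more travel, so it was fully down. After release it was up again in the last picture.
- **Other things:** In the final pictures the bystanders stand where they started, as far as the arm in the overhead view lets me see, and the robot touches nothing. I compared these by eye and did not measure them.

Different pictures disagreed by a few millimetres on the heater's position at first. A closer wrist view of the plate gave sizes that matched the description, so I used that for placing.

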